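Stand the gas cylinder up and lock it in its bench dock

TASK

Stand the lying gas cylinder up: butt its foot against the wooden stop block and raise the capped end, keeping the foot down on the bench and at the block, then let go so that it stands upright there by itself. Take it again, set it upright on the bench inside the white dock without dropping it or letting it topple, swing the dock's retaining arm fully shut across the front, and let go. Leave the other things on the bench where they are.

Things in the scene. Friction and masses are not known exactly. Their poses are not given: they have to be found in the camera images.
- cylinder: Small gas cylinder, 0.55 to 0.9 kg, 232 mm long, lying. Origin: centre of its foot's end face; +z along the axis to the cap. Grey hexagonal foot 0-30 mm, 60 mm across flats (facing its +-x; +x is up at the start), 69 across corners; barrel 52 mm in diameter to 156 mm, then a domed shoulder; round bumper ring 60 mm in diameter at 136-150 mm, so it lies level, axis 30 mm up, and does not roll.
- cap (a point): Middle of the plain round brass cap at the cylinder's end: on the axis, 207 mm from the foot's end face. The cap is 32 mm in diameter and runs from 181 to 232 mm, where the cylinder ends. Same axes as the cylinder.
- stop: Wooden stop fixed to the bench: upright wall 140 mm wide, 75 high, 30 thick, with a low flange behind (16 mm high, to 55 mm behind the face). Origin: on the bench, mid lower edge of its working face, which is the plane x = 0 of its frame and looks to its -x; y runs along it. The cylinder starts on the -x side, foot 25 to 80 mm from the face and within 0.25 rad of square to it, cap pointing away.
- stop_edge (a point): Middle of the upper edge of the stop's working face, 75 mm above the bench; axes as the stop. While the cylinder is raised at the face, the upper edge of its foot slides down the face and the foot's lower edge slides out along the bench, until a side of the foot lies at the face (axis 30 mm from it).
- dock: White dock fixed to the bench: back and two side walls, 6 mm thick, 130 high, round a bay 80 mm wide (y -40 to +40) and 80 deep (x -40 to +40); no floor: the cylinder stands on the bench in it. Open at the top and at the front, its own -x side. Origin: on the bench, middle of the bay. A 6 mm high flange behind reaches x = +86, y +-60 mm.
- gate (a joint): Retaining arm of the dock: level steel bar 99 to 121 mm above the bench, on an upright hinge at the dock's x = -46, y = +46 mm. 0 = shut, the arm lying along the dock's -y across the front (stop there, no latch); grows (rad, to 2.4) as it swings out; at 1.57 it points to the dock's -x. Starts open, 1.65 to 2.3. Moves at about 0.5 N at the knob and stays where left.
- gate_knob (a point): On the axis of the white round upright knob at the free end of the retaining arm, 115 mm from the hinge axis, at the knob's top, 167 mm above the bench. The knob is 18 mm in diameter, from 99 to 167 mm above the bench.
- cup_a: Bystander, to be left alone: brown paper-board cup, 80 mm across the rim, 60 mm high. Origin at its underside.
- cup_b: Bystander, to be left alone: brown paper-board cup, 80 mm across the rim, 60 mm high. Origin at its underside.
- cup_c: Bystander, to be left alone: brown paper-board cup, 80 mm across the rim, 60 mm high. Origin at its underside.
- wash_bottle: Bystander, to be left alone: white bottle with a blue cap, 68 mm across, 190 mm high. Origin at its underside.
- dish: Bystander, to be left alone: white china bowl, 100 mm across, 40 mm high. Origin at its underside.
- spoon: Bystander, to be left alone: white plastic spoon lying flat, 160 mm long. Origin at its underside.
- weight: Bystander, to be left alone: steel knob weight, 44 mm across, 56 mm high. Origin at its underside.
There are look-alikes about, which are no part of the job. Of the things that look like the dock, the middle-sized one is meant. Leave any red look-alike of the cylinder alone.

How it is judged:
By the outcome, as a careful person would: the job done as asked, in the order asked, and still so for the second after the job is handed in, with the robot touching nothing.
It also fails if it takes over 72 s, if anything falls off the work surface, if the arm or the gripper's body presses on something with over 40 N, if the wrist force passes 120 N, or if a joint passes its speed limit or range.

ROBOT

A 6-joint arm with a two-finger parallel gripper is mounted at the origin on the work surface. World frame = base frame: x ahead of the robot, y to its left, z up, the work surface at z = 0. Lengths are in mm, angles in degrees, forces in N, time in s.
With the tool pointing down it reaches from about 250 to 850 mm from the base axis. Payload 12.5 kg.
Tool frame: the origin (TCP) lies midway between the tips of the shut fingers; the grasp point (between the pads) lies 19 mm behind it; x points along the fingers, z is the direction in which the jaws open and shut, and the axes are right-handed (so a half turn about x gives the same grasp; the last joint's range is limited). The gripper opens to 93 mm and grips with 3 to 60 N. Pads are 15 mm wide; open, the fingers measure 128 mm over their backs; the gripper's body (75 mm by 188 mm) begins 65 mm behind the grasp point.
Start: joints at [59.267, 20.094, 94.641, -0, 65.266, -4.847], TCP at [240.09, 494.814, 185.333] pointing down, gripper open.
Joint ranges: [-157.81, 157.81], [-45, 120.19], [0.68, 151.7], [-89.99, 269.99], [4.06, 180], [-164.3, 164.3]. Speed limits (degrees/s): [127.2, 127.2, 159.86, 180, 180, 180].

INTERFACE

Orientations are given as a 3x3 rotation matrix whose columns are the frame's x, y, z axes.
In Python, from cell import readout, viewer, job, nets gives the robot as it stands.
- The arm moves only by the shell command python3 -m creep 'ROWS' [FORCE]. ROWS is JSON, a list of rows, each an object of numbers: "dx", "dy", "dz": the shift along the world's x, y, z in cm; "rx", "ry", "rz": the turn, a rotation vector about the world's x, y, z in degrees; "gripper": the opening, from -1 (shut) to 1 (fully open). A call has 1 to 12 rows; each row shifts and turns the commanded pose from where the row before left it; what a row does not reach is not made up. A row lasts 1/12 s, in which the tool goes at most 41.7 mm and 7.16 degrees, less where a joint would pass 70% of its speed; a pose out of reach is approached as far as the arm can. A call with a gripper value outside its range is refused whole. The fingers move at their own pace and stop on an object; FORCE is the grip in N (left out, the last holds). Time passes only in rows, so rows that do not move let the fingers close. It gives the time, the measured TCP pose, the force and the opening at its end, in the units of the state.
- readout.get_obs(): the state, without advancing time (a new reading comes with each control period).
- viewer.camera(name): name is "scene" or "side" or "wrist"; returns a dict with "frame" (420x560x3 uint8, blue, green, red), "fx", "fy", "cx", "cy" (pixels), "extrinsics" (4x4, takes a point from camera to world coordinates). Camera axes: x right, y down, z forward; pixel columns grow to the right and rows downward; lengths in mm; the calibration is good to about 2 mm. A picture is of the moment at which its call begins. There is no depth.
- job.job_done(): hands the job in, once; it reports no verdict.
Trained networks look in the newest picture that a camera, given by its name, has taken for a name from the list of things; names that differ only in an ending like _2 or _b are one class to them, and where a whole thing is asked for, a point or a joint stands for the part that bears it (a point fixed in the world has none). Each returns a list of dicts, best first, with "p" (0 to 1); they miss things now and then, are a little off and sometimes report something else, mostly with a low value. They report only what shows in the picture. A call takes as long as a camera call. They do not tell look-alikes from the thing itself.
- nets.find_in(camera, thing): "rect" ([centre column, centre row, width, height] as shares, 0 to 1, of the picture: columns of its width, rows of its height, round what is visible of it).
The state is a dict: "time_s": time; "qpos": joint angles; "qvel": joint speeds; "joint_torque": joint torques, N m; "eef_pos": TCP position; "tcp_rot": TCP orientation; "force": force on the tool from outside, world axes, zero at the start; "moment": the same for the moment, N m; "width": finger opening in mm.
Only numpy, scipy, OpenCV 4.12 (cv2) and the standard library are available. Lean on these libraries where they do the work, as an engineer would, in place of code of your own. Each camera call takes 0.05 s, during which the arm holds its last target.

## Working session

There is one attempt and no reset: what is moved stays moved. The work goes in short steps, Python scripts to look and compute and a shell command to move; the robot and the scene stay as the last step left them, time stands still between calls to the robot, and variables do not carry over. Pictures are saved under pics/ and viewed, and the job is handed in when it is done.

```bash
ls; mkdir -p pics; cat > h.py <<'E'
import cv2,numpy as np
from cell import readout,viewer,job,nets
def snap(n,f):
    c=viewer.camera(n); np.savez('cam_%s.npz'%n,**c); cv2.imwrite('pics/'+f,c['frame']); return c
def load(n): return dict(np.load('cam_%s.npz'%n))
def ray(c,u,v):
    E=np.array(c['extrinsics']); d=E[:3,:3]@np.array([(u-c['cx'])/c['fx'],(v-c['cy'])/c['fy'],1.]); return E[:3,3],d
def onz(c,u,v,z):
    o,d=ray(c,u,v); return o+d*(z-o[2])/d[2]
def proj(c,p):
    E=np.array(c['extrinsics']); q=E[:3,:3].T@(np.array(p,float)-E[:3,3]); return np.array([c['fx']*q[0]/q[2]+c['cx'],c['fy']*q[1]/q[2]+c['cy']])
E
python3 - <<'E'
from h import *
for n in ['scene','side','wrist']:
    c=snap(n,n+'0.png'); print(n,c['extrinsics'],c['fx'],c['cx'],c['cy'])
    for t in ['cylinder','stop','dock','gate_knob']:
        print(t,[(np.round(np.array(r['rect'])*[560,420,560,420]).tolist(),round(r['p'],2)) for r in nets.find_in(n,t)])
print(readout.get_obs())
E
```

```text
pics
scene [[-4.45851673e-01  5.28845636e-01 -7.22176280e-01  1.60708857e+03]
 [ 8.95078605e-01  2.56998923e-01 -3.64397920e-01  5.34038217e+02]
 [-7.11172382e-03 -8.08871960e-01 -5.87941814e-01  1.03622887e+03]
 [ 0.00000000e+00  0.00000000e+00  0.00000000e+00  1.00000000e+00]] 466.6747380183961 280.310250962347 208.00553832698503
cylinder [([222.0, 177.0, 59.0, 17.0], 0.92), ([232.0, 224.0, 67.0, 31.0], 0.75)]
stop [([282.0, 241.0, 27.0, 44.0], 0.77)]
dock [([403.0, 196.0, 52.0, 86.0], 0.96), ([353.0, 256.0, 68.0, 90.0], 0.69), ([267.0, 191.0, 26.0, 40.0], 0.64), ([231.0, 224.0, 61.0, 30.0], 0.56), ([372.0, 228.0, 31.0, 37.0], 0.36)]
gate_knob [([405.0, 169.0, 44.0, 28.0], 0.84), ([372.0, 226.0, 30.0, 33.0], 0.67)]
side [[ 9.22459113e-01 -2.98320482e-01  2.45100131e-01  1.86584908e+02]
 [-3.85930246e-01 -6.93913286e-01  6.07899824e-01 -7.23336590e+02]
 [-1.12707317e-02 -6.55354287e-01 -7.55237532e-01  1.02744763e+03]
 [ 0.00000000e+00  0.00000000e+00  0.00000000e+00  1.00000000e+00]] 393.9320912618074 278.87407168335073 213.76061700289583
cylinder [([268.0, 381.0, 81.0, 74.0], 0.73
[... 898 characters left out ...]
9e+01, -4.00699321e-04,
        6.52661040e+01, -4.84666466e+00]), 'qvel': array([ 0.09977892, -0.01365765,  0.15873398, -0.04164346,  0.12451701,
       -0.11710413]), 'joint_torque': array([-1.04523784e-03, -4.97192931e+01, -2.85478449e+01,  6.98419777e-02,
        2.20306747e-02,  2.21048276e-05]), 'eef_pos': array([240.09644062, 494.80595617, 185.3457975 ]), 'tcp_rot': array([[ 8.64993722e-06, -8.99655096e-01,  4.36601314e-01],
       [ 2.11934326e-06,  4.36601314e-01,  8.99655096e-01],
       [-1.00000000e+00, -6.85665205e-06,  5.68325193e-06]]), 'force': array([-0.03021677,  0.08002428,  0.48216805]), 'moment': array([-0.03909018, -0.01569128,  0.03712582]), 'width': 92.96463324859228}
```

View pics/scene0.png

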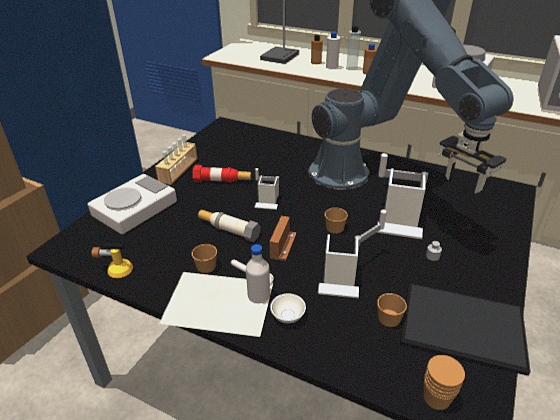

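View pics/side0.png

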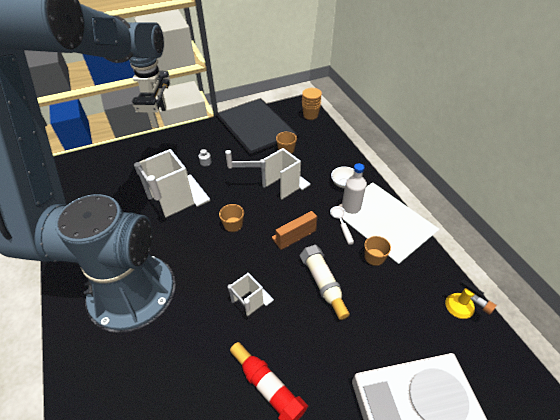

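View pics/wrist0.png

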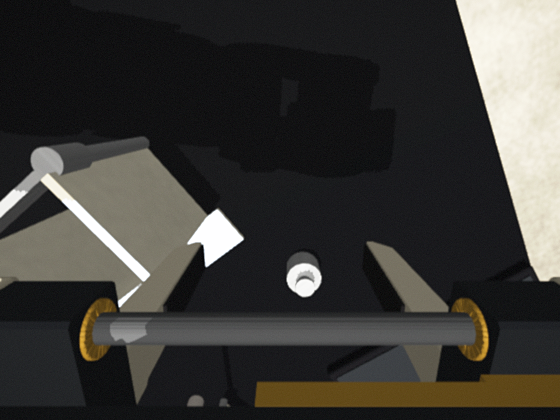

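```bash
python3 - <<'E'
import cv2
a=cv2.imread('pics/scene0.png');b=cv2.imread('pics/side0.png')
def g(im,x,y,w,h,s,f):
    c=cv2.resize(im[y:y+h,x:x+w],None,fx=s,fy=s,interpolation=cv2.INTER_CUBIC)
    for i in range(0,w,10): cv2.putText(c,str(x+i),(i*s,8),0,.3,(0,255,255),1); cv2.line(c,(i*s,10),(i*s,14),(0,255,255),1)
    for i in range(0,h,10): cv2.putText(c,str(y+i),(0,i*s+4),0,.3,(0,255,255),1)
    cv2.imwrite('pics/'+f,c)
g(a,190,200,120,70,6,'z1.png');g(b,260,200,100,130,4,'z2.png');g(a,300,200,100,100,6,'z3.png');g(b,215,135,110,75,7,'z4.png')
E
```

```text
(no output)
```

View pics/z1.png

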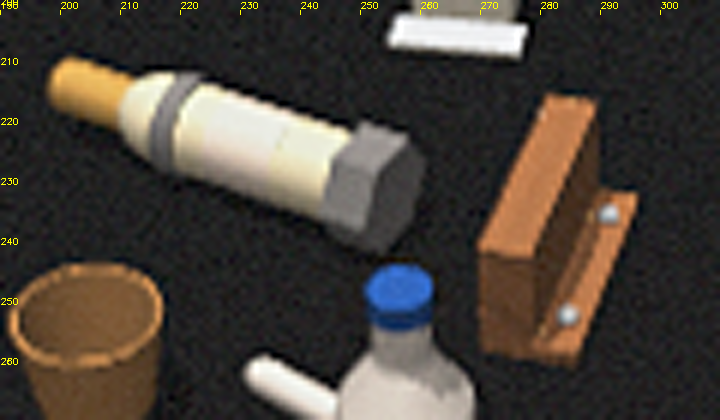

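View pics/z2.png

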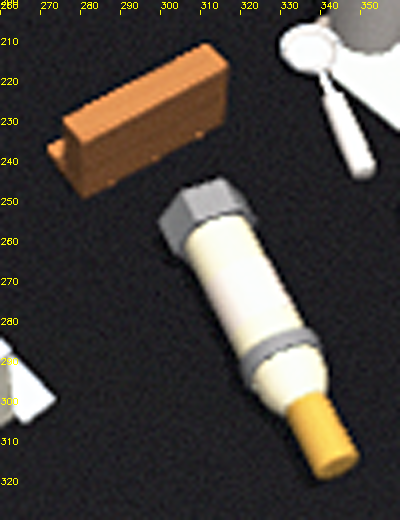

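View pics/z3.png

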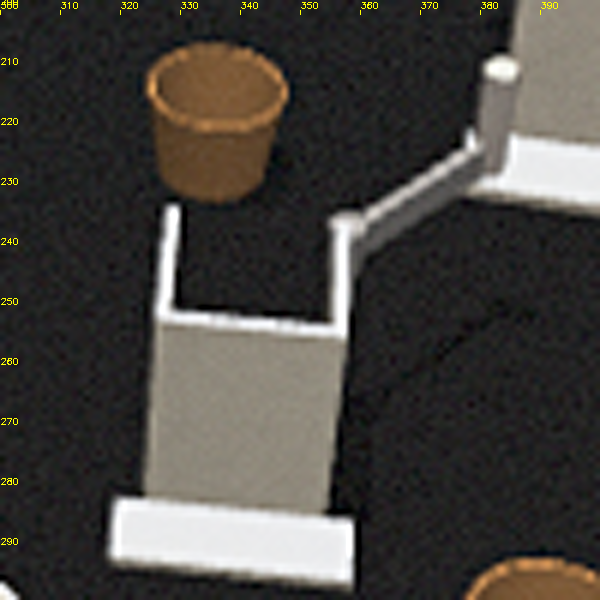

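View pics/z4.png

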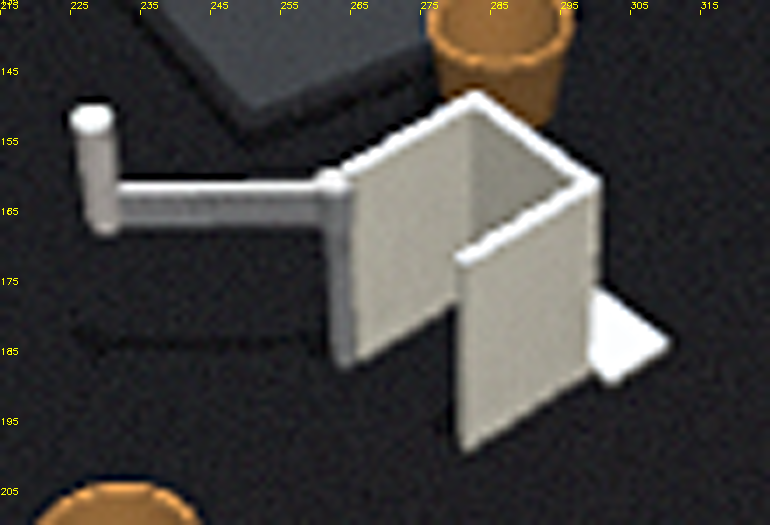

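```bash
cat > fit.py <<'E'
from h import *
from scipy.optimize import least_squares,minimize
S=load('scene');D=load('side')
def un(o,s,p): return [o[0]+(p[0]+.5)/s-.5,o[1]+(p[1]+.5)/s-.5]
z1=lambda *p:(S,un((190,200),6,p)); z2=lambda *p:(D,un((260,200),4,p)); z3=lambda *p:(S,un((300,200),6,p)); z4=lambda *p:(D,un((215,135),7,p))
def W(q,p):
    c,s=np.cos(q[2]),np.sin(q[2]); return [q[0]+c*p[0]-s*p[1],q[1]+s*p[0]+c*p[1],p[2]]
def fit(pts,q0):
    f=lambda q:np.concatenate([proj(c,W(q,p))-uv for (c,uv),p in pts])
    r=least_squares(f,q0,loss='soft_l1'); print(np.round(r.x,3),'deg',np.degrees(r.x[2]).round(1)); print(np.round(f(r.x).reshape(-1,2),1).tolist()); return r.x
st=[(z1(545,95),(0,70,75)),(z1(480,250),(0,-70,75)),(z1(598,100),(30,70,75)),(z1(535,255),(30,-70,75)),(z1(482,350),(0,-70,0)),
(z2(62,120),(30,70,75)),(z2(82,138),(0,70,75)),(z2(228,65),(0,-70,75)),(z2(208,42),(30,-70,75)),(z2(85,197),(0,70,0)),(z2(226,127),(0,-70,0))]
print('stop');qs=fit(st,[500,50,1.5])
dk=[(z3(160,322),(46,-46,130)),(z3(345,335),(46,46,130)),(z3(145,495),(46,-46,6)),(z3(328,512),(46,46,6)),(z3(108,557),(86,-60,6)),(z3(353,580),(86,60,6)),
(z4(600,183),(46,-46,130)),(z4(475,92),(46,46,130)),(z4(670,343),(86,-60,6))]
print('dock');qd=fit(dk,[650,250,0])
f=lambda p:np.concatenate([proj(c,p)-uv for c,uv in (z3(500,70),z4(92,118))])
r=least_squares(lambda p:f([p[0],p[1],167]),[500,250]); k=r.x; print('knob',k,r.fun)
c,s=np.cos(qd[2]),np.sin(qd[2]); h=np.array(W(qd,(-46,46,0)))[:2]; v=k-h; l=np.array([c*v[0]+s*v[1],-s*v[0]+c*v[1]]); print('hinge',h,'r',np.hypot(*l),'gate',np.arctan2(-l[0],-l[1]))
# cylinder silhouettes
def circ(r,z,n=24): return [(r*np.cos(t),r*np.sin(t),z) for t in np.linspace(0,2*np.pi,n)]
hexv=lambda z:[(34.64*np.cos(t),34.64*np.sin(t),z) for t in np.radians([30,90,150,210,270,330])]
segs=[hexv(0)+hexv(30),circ(26,30)+circ(26,156),circ(30,136)+circ(30,150),circ(26,156)+circ(22,170)+circ(16,181),circ(16,181)+circ(16,232)]
def mask(cam,q,sc=4):
    m=np.zeros((420*sc,560*sc),np.uint8); a=np.array([np.cos(q[2]),np.sin(q[2]),0]); X=np.array([0,0,1.]); Y=np.cross(a,X); o=np.array([q[0],q[1],30.])
    for s_ in segs:
        P=np.array([proj(cam,o+X*p[0]+Y*p[1]+a*p[2]) for p in s_]); h_=cv2.convexHull(((P+.5)*sc).astype(np.int32)); cv2.fillConvexPoly(m,h_,255)
    return cv2.resize(m,(560,420),interpolation=cv2.INTER_AREA)/255.
M=[]
for cam,(x0,y0,x1,y1) in ((S,(194,206,263,243)),(D,(296,242,354,324))):
    g=cam['frame'].max(2).astype(float); t=np.zeros_like(g); t[y0:y1,x0:x1]=np.clip((g[y0:y1,x0:x1]-35)/50,0,1); M.append((cam,t))
cost=lambda q:sum(np.abs(mask(c_,q)-t).sum() for c_,t in M)
p0=onz(S,250,227,30);p1=onz(S,200,213,30); y=np.arctan2(*(p1-p0)[[1,0]]); print(p0,p1)
r=minimize(lambda z:cost([z[0]*10,z[1]*10,z[2]/5]),[p0[0]/10,p0[1]/10,y*5],method='Nelder-Mead',options=dict(initial_simplex=None,xatol=.005)); qc=[r.x[0]*10,r.x[1]*10,r.x[2]/5]
print('cyl',qc,np.degrees(qc[2]),r.fun, [t.sum() for _,t in M])
a=np.array([np.cos(qs[2]),np.sin(qs[2])]); dl=np.array(qc[:2])-qs[:2]; print('foot in stop frame',a@dl,np.cross(a,dl),'angle off',np.degrees(qc[2]-qs[2])%360-180)
np.savez('fit.npz',qs=qs,qd=qd,qc=qc,k=k)
E
python3 fit.py 2>&1 | grep -v Warn
```

```text
a=np.array([np.cos(qs[2]),np.sin(qs[2])]); dl=np.array(qc[:2])-qs[:2]; print('foot in stop frame',a@dl,np.cross(a,dl),'angle off',np.degrees(qc[2]-qs[2])%360-180)
stop
[534.326 -26.554  -4.519] deg -258.9
[[0.5, 0.3], [-0.3, -0.1], [0.1, 0.8], [-0.4, 0.7], [-0.2, 0.8], [-0.2, -0.3], [0.2, 1.5], [0.2, 0.1], [-0.5, 0.0], [-0.4, 1.1], [-0.7, -0.7]]
dock
[5.77465e+02 2.18926e+02 3.28000e-01] deg 18.8
[[-0.7, -0.3], [0.3, 0.2], [-0.2, 1.3], [-0.5, 1.2], [0.5, 0.0], [-0.0, -0.1], [-0.3, 0.3], [-0.4, 0.4], [-0.8, -0.0]]
knob [414.74536817 292.17319938] [0.07533558 0.06968789 0.02384625 0.15211413]
hinge [519.10303461 247.66436705] r 113.45289199071354 gate 2.3017767550338015
[ 517.67070265 -134.30092931   30.        ] [ 525.79501004 -337.50374576   30.        ]
cyl [np.float64(537.2248271068647), np.float64(-101.29275407790205), np.float64(-1.5986044339293577)] -91.59328717505225 346.93450980392157 [np.float64(952.64), np.float64(1468.3)]
foot in stop frame -73.90010434920603 11.534540815645821 angle off -12.685571760480059
```

```bash
python3 - <<'E'
from h import *
S=load('scene');D=load('side')
def p(n,c,u,v,z): print(n,onz(c,u,v,z).round(0))
p('cupA S',S,336,213,60);p('cupA D',D,231,211,60)
p('cupB S',S,205,252,60);p('cupB D',D,376,243,60)
p('bottle S',S,257,248,190);p('bottle D',D,359,167,190)
p('weight S',S,433,245,50); p('weightD',D,204,154,50)
for uv in [(388,173),(427,178),(423,236),(383,229)]: p('bigdock S z0/180',S,*uv,0);p('  ',S,*uv,180)
for uv in [(138,160),(176,150),(187,170),(149,180),(209,202),(195,178)]: p('bigdock D z0/180',D,*uv,0);p('  ',D,*uv,180)
p('smalldock',D,248,290,60)
f=np.load('fit.npz');q=f['qc']
# overlay
import re
src=open('fit.py').read(); a=src.index('def circ');b=src.index('M=[]'); exec(src[a:b])
for n,c,r in (('o1',S,(190,200,120,70)),('o2',D,(270,230,120,110))):
    im=c['frame'].copy(); m=(mask(c,q)>.5).astype(np.uint8)
    x,y,w,h=r; I=cv2.resize(im[y:y+h,x:x+w],None,fx=5,fy=5,interpolation=cv2.INTER_CUBIC); mm=cv2.resize(m[y:y+h,x:x+w],None,fx=5,fy=5,interpolation=cv2.INTER_NEAREST)
    k,_=cv2.findContours(mm,0,1); cv2.drawContours(I,k,-1,(0,255,0),1); cv2.imwrite('pics/%s.png'%n,I)
E
```

```text
cupA S [349. 118.  60.]
cupA D [361. 128.  60.]
cupB S [ 723. -179.   60.]
cupB D [ 727. -170.   60.]
bottle S [764.  35. 190.]
bottle D [763.  30. 190.]
weight S [362. 457.  50.]
weightD [359. 453.  50.]
bigdock S z0/180 [-87. 187.   0.]
   [207. 247. 180.]
bigdock S z0/180 [-119.  342.    0.]
   [181. 376. 180.]
bigdock S z0/180 [266. 412.   0.]
   [499. 433. 180.]
bigdock S z0/180 [288. 276.   0.]
   [517. 321. 180.]
bigdock D z0/180 [118. 582.   0.]
   [130. 353. 180.]
bigdock D z0/180 [270. 582.   0.]
   [255. 353. 180.]
bigdock D z0/180 [282. 448.   0.]
   [265. 243. 180.]
bigdock D z0/180 [137. 451.   0.]
   [146. 245. 180.]
bigdock D z0/180 [313. 253.   0.]
   [291.  82. 180.]
bigdock D z0/180 [299. 393.   0.]
   [279. 197. 180.]
smalldock [ 313. -170.   60.]
```

View pics/o1.png

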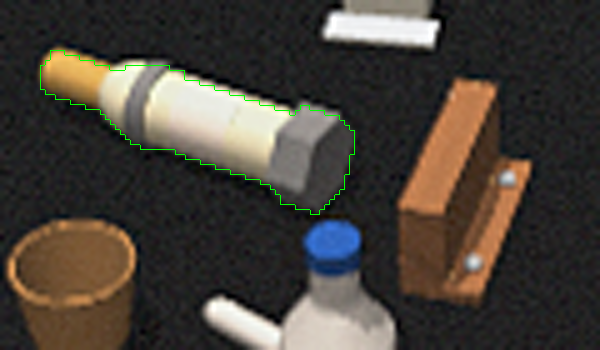

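View pics/o2.png

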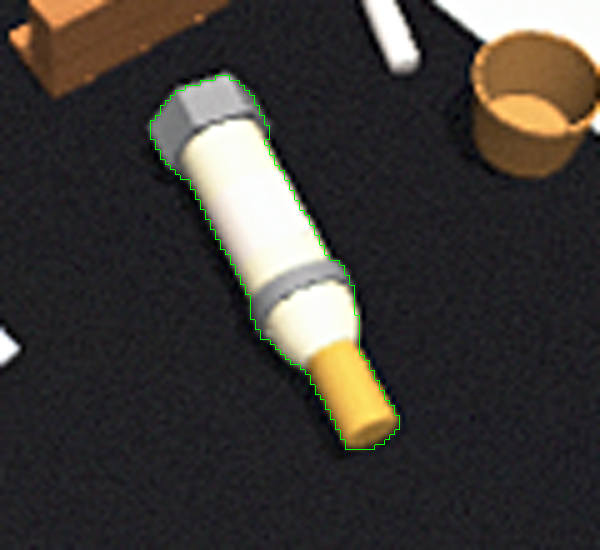

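```bash
python3 -m creep '[{"dz":4,"gripper":1},{"dz":4},{"dx":1.3,"dy":-3.6,"dz":1,"rz":-3},{"dx":1.3,"dy":-3.6,"rz":-3},{"dx":1.3,"dy":-3.6,"rz":-3},{"dx":1.3,"dy":-3.6,"rz":-3},{"dx":1.3,"dy":-3.6,"rz":-3},{"dx":1.3,"dy":-3.6,"rz":-3},{"dx":1.3,"dy":-3.6,"rz":-3},{"dx":1.3,"dy":-3.6,"rz":-3},{"dx":1.3,"dy":-3.6,"rz":-3},{"dx":1.3,"dy":-3.6,"rz":-3}]'
python3 -m creep '[{"dx":1.3,"dy":-3.6,"rz":-3},{"dx":1.3,"dy":-3.6,"rz":-3},{"dx":1.3,"dy":-3.6,"rz":-3},{"dx":1.3,"dy":-3.6,"rz":-3},{"dx":1.3,"dy":-3.6,"rz":-3},{"dx":1.3,"dy":-3.6,"rz":-3},{"dx":1.3,"dy":-3.6,"rz":-3},{"dx":1.3,"dy":-3.6,"rz":-3},{"dx":1.3,"dy":-3.6,"rz":-3},{"dx":1.3,"dy":-3.6,"rz":-3},{"dx":1.3,"dy":-3.6,"rz":-3},{"dx":1.3,"dy":-3.6,"rz":-3}]'
```

```text
invalid input at $[0]: expected keys dx, dy, dz, rx, ry, rz, gripper
invalid input at $[0]: expected keys dx, dy, dz, rx, ry, rz, gripper
```

```bash
python3 -m creep '[{"dx":0,"dy":0,"dz":4,"rx":0,"ry":0,"rz":0,"gripper":1},{"dx":0,"dy":0,"dz":4,"rx":0,"ry":0,"rz":0,"gripper":1},{"dx":1.3,"dy":-3.6,"dz":1,"rx":0,"ry":0,"rz":-3,"gripper":1},{"dx":1.3,"dy":-3.6,"dz":1,"rx":0,"ry":0,"rz":-3,"gripper":1},{"dx":1.3,"dy":-3.6,"dz":0,"rx":0,"ry":0,"rz":-3,"gripper":1},{"dx":1.3,"dy":-3.6,"dz":0,"rx":0,"ry":0,"rz":-3,"gripper":1},{"dx":1.3,"dy":-3.6,"dz":0,"rx":0,"ry":0,"rz":-3,"gripper":1},{"dx":1.3,"dy":-3.6,"dz":0,"rx":0,"ry":0,"rz":-3,"gripper":1},{"dx":1.3,"dy":-3.6,"dz":0,"rx":0,"ry":0,"rz":-3,"gripper":1},{"dx":1.3,"dy":-3.6,"dz":0,"rx":0,"ry":0,"rz":-3,"gripper":1},{"dx":1.3,"dy":-3.6,"dz":0,"rx":0,"ry":0,"rz":-3,"gripper":1},{"dx":1.3,"dy":-3.6,"dz":0,"rx":0,"ry":0,"rz":-3,"gripper":1}]'
```

```text
time_s: 1.75
eef_pos: [370.2, 133.0, 285.6]
tcp_rot: [[0.001, -0.559, 0.829], [0.0, 0.829, 0.559], [-1.0, -0.0, 0.001]]
force: [0.9, -0.6, 0.0]
width: 93.0
```

```bash
python3 -m creep '[{"dx":1.35,"dy":-3.7,"dz":0,"rx":0,"ry":0,"rz":-3,"gripper":1},{"dx":1.35,"dy":-3.7,"dz":0,"rx":0,"ry":0,"rz":-3,"gripper":1},{"dx":1.35,"dy":-3.7,"dz":0,"rx":0,"ry":0,"rz":-3,"gripper":1},{"dx":1.35,"dy":-3.7,"dz":0,"rx":0,"ry":0,"rz":-3,"gripper":1},{"dx":1.35,"dy":-3.7,"dz":0,"rx":0,"ry":0,"rz":-3,"gripper":1},{"dx":1.35,"dy":-3.7,"dz":0,"rx":0,"ry":0,"rz":-3,"gripper":1},{"dx":1.35,"dy":-3.7,"dz":0,"rx":0,"ry":0,"rz":-3,"gripper":1},{"dx":1.35,"dy":-3.7,"dz":0,"rx":0,"ry":0,"rz":-3,"gripper":1},{"dx":1.35,"dy":-3.7,"dz":0,"rx":0,"ry":0,"rz":-3,"gripper":1},{"dx":1.35,"dy":-3.7,"dz":-2,"rx":0,"ry":0,"rz":-3,"gripper":1},{"dx":1.35,"dy":-3.7,"dz":-2,"rx":0,"ry":0,"rz":-3,"gripper":1},{"dx":1.3,"dy":-3.6,"dz":-2,"rx":0,"ry":0,"rz":-2.6,"gripper":1}]'
```

```text
time_s: 2.75
eef_pos: [530.0, -304.7, 227.6]
tcp_rot: [[0.001, 0.029, 1.0], [-0.0, 1.0, -0.029], [-1.0, -0.0, 0.001]]
force: [0.8, -0.5, -0.1]
width: 92.8
```

```bash
python3 - <<'E'
from h import *
c=snap('wrist','w1.png')
f=np.load('fit.npz');q=f['qc'];a=np.array([np.cos(q[2]),np.sin(q[2]),0]);o=np.array([q[0],q[1],30])
for s in (181,207,232): print(s,o+a*s,proj(c,o+a*s))
print(readout.get_obs()['eef_pos'])
E
```

```text
181 [ 532.19220839 -282.22277577   30.        ] [285.98120548 160.09223233]
207 [ 531.46929078 -308.21272364   30.        ] [285.94019027 180.05959054]
232 [ 530.7741777  -333.20305812   30.        ] [285.90216269 198.57248428]
[ 529.65763404 -308.89385962  222.11051061]
```

View pics/w1.png

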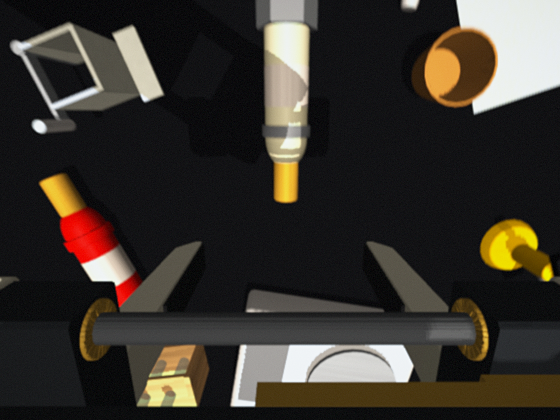

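```bash
python3 -m creep '[{"dx":0.15,"dy":0,"dz":-4,"rx":0,"ry":0,"rz":0,"gripper":1},{"dx":0,"dy":0,"dz":-4,"rx":0,"ry":0,"rz":0,"gripper":1},{"dx":0,"dy":0,"dz":-4,"rx":0,"ry":0,"rz":0,"gripper":1},{"dx":0,"dy":0,"dz":-4,"rx":0,"ry":0,"rz":0,"gripper":1},{"dx":0,"dy":0,"dz":-3,"rx":0,"ry":0,"rz":0,"gripper":1},{"dx":0,"dy":0,"dz":-2,"rx":0,"ry":0,"rz":0,"gripper":1},{"dx":0,"dy":0,"dz":0,"rx":0,"ry":0,"rz":0,"gripper":1}]' 20
```

```text
time_s: 3.38
eef_pos: [528.8, -301.2, 14.0]
tcp_rot: [[-0.006, 0.026, 1.0], [0.004, 1.0, -0.026], [-1.0, 0.004, -0.006]]
force: [0.2, 0.5, -0.6]
width: 93.1
```

```bash
python3 -m creep '[{"dx":0,"dy":0,"dz":0,"rx":0,"ry":0,"rz":0,"gripper":-1},{"dx":0,"dy":0,"dz":0,"rx":0,"ry":0,"rz":0,"gripper":-1},{"dx":0,"dy":0,"dz":0,"rx":0,"ry":0,"rz":0,"gripper":-1},{"dx":0,"dy":0,"dz":0,"rx":0,"ry":0,"rz":0,"gripper":-1},{"dx":0,"dy":0,"dz":0,"rx":0,"ry":0,"rz":0,"gripper":-1},{"dx":0,"dy":0,"dz":0,"rx":0,"ry":0,"rz":0,"gripper":-1},{"dx":0,"dy":0,"dz":0,"rx":0,"ry":0,"rz":0,"gripper":-1},{"dx":0,"dy":0,"dz":0,"rx":0,"ry":0,"rz":0,"gripper":-1}]' 20
```

```text
time_s: 4.05
eef_pos: [531.2, -302.8, 18.5]
tcp_rot: [[0.0, 0.026, 1.0], [-0.0, 1.0, -0.026], [-1.0, -0.0, 0.0]]
force: [-0.9, -0.4, 0.8]
width: 44.1
```

```bash
python3 -m creep '[{"dx":0,"dy":-0.5,"dz":-0.65,"rx":0,"ry":0,"rz":0,"gripper":-0.05},{"dx":0,"dy":0,"dz":0,"rx":0,"ry":0,"rz":0,"gripper":-0.05},{"dx":0,"dy":0,"dz":0,"rx":0,"ry":0,"rz":0,"gripper":-0.05},{"dx":0,"dy":0,"dz":0,"rx":0,"ry":0,"rz":0,"gripper":-0.05}]' 20; python3 -m creep '[{"dx":0,"dy":0,"dz":0,"rx":0,"ry":0,"rz":0,"gripper":-1},{"dx":0,"dy":0,"dz":0,"rx":0,"ry":0,"rz":0,"gripper":-1},{"dx":0,"dy":0,"dz":0,"rx":0,"ry":0,"rz":0,"gripper":-1},{"dx":0,"dy":0,"dz":0,"rx":0,"ry":0,"rz":0,"gripper":-1},{"dx":0,"dy":0,"dz":0,"rx":0,"ry":0,"rz":0,"gripper":-1}]' 20
```

```text
time_s: 4.38
eef_pos: [531.0, -307.7, 11.6]
tcp_rot: [[-0.0, 0.026, 1.0], [0.0, 1.0, -0.026], [-1.0, 0.0, -0.0]]
force: [-0.1, 0.5, 0.7]
width: 44.2
time_s: 4.8
eef_pos: [531.1, -307.7, 11.9]
tcp_rot: [[0.0, 0.026, 1.0], [-0.0, 1.0, -0.026], [-1.0, -0.0, 0.0]]
force: [0.3, 0.3, 0.5]
width: 15.9
```

```bash
python3 - <<'E'
from h import *
c=snap('wrist','w2.png');d=snap('side','s2.png')
cv2.imwrite('pics/s2z.png',cv2.resize(d['frame'][200:400,220:420],None,fx=3,fy=3))
print(readout.get_obs()['width'])
E
```

```text
7.6309781737880025
```

View pics/w2.png

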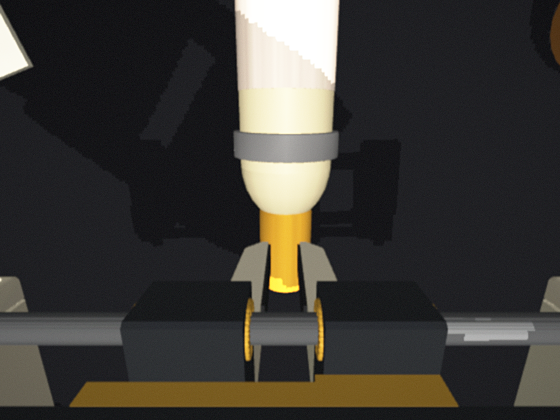

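View pics/s2z.png

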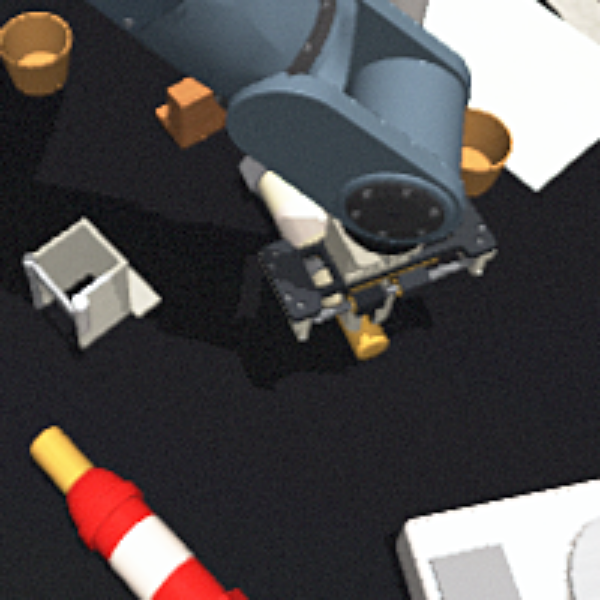

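```bash
python3 - <<'E'
from h import *
c=load('wrist');d=load('side')
o=readout.get_obs();t=o['eef_pos'];R=o['tcp_rot'];print(t,o['width'],o['force'],np.array(c['extrinsics']).round(3))
print('tcp',proj(c,t),proj(d,t),'back84',proj(c,t-R[:,0]*60))
for s in(181,207,232):
  p=np.array([537.2-.0278*s,-101.3-s,30]);print(s,p,proj(c,p),proj(d,p))
print(onz(c,285,290,30),onz(c,285,290,46),onz(c,285,245,46))
print(onz(d,220+365/3,200+340/3,30))
I=cv2.resize(d['frame'][270:340,290:390],None,fx=7,fy=7,interpolation=cv2.INTER_CUBIC)
cv2.imwrite('pics/s2y.png',I)
E
```

```text
[ 531.31138966 -307.81948731   11.95872332] 7.6309781737880025 [-0.23684847  0.07822444  3.40550624] [[ 1.00000e+00 -2.40000e-02 -7.00000e-03  5.31634e+02]
 [-2.50000e-02 -9.57000e-01 -2.88000e-01 -2.27568e+02]
 [-0.00000e+00  2.88000e-01 -9.58000e-01  2.10609e+02]
 [ 0.00000e+00  0.00000e+00  0.00000e+00  1.00000e+00]]
tcp [286.10031328 234.8192874 ] [339.20477598 311.64705969] back84 [286.94162948 279.64495277]
181 [ 532.1682 -282.3      30.    ] [286.7819226  206.92575098] [335.79189691 300.85297056]
207 [ 531.4454 -308.3      30.    ] [286.54302992 246.23551599] [340.01139342 308.72733073]
232 [ 530.7504 -333.3      30.    ] [286.32990335 281.30547092] [344.18694815 316.51968739]
[ 529.72433159 -339.76329796   30.        ] [ 529.89347456 -329.82405224   46.        ] [ 530.59005648 -300.35250617   46.        ]
[ 528.98319707 -322.29201996   30.        ]
```

View pics/s2y.png

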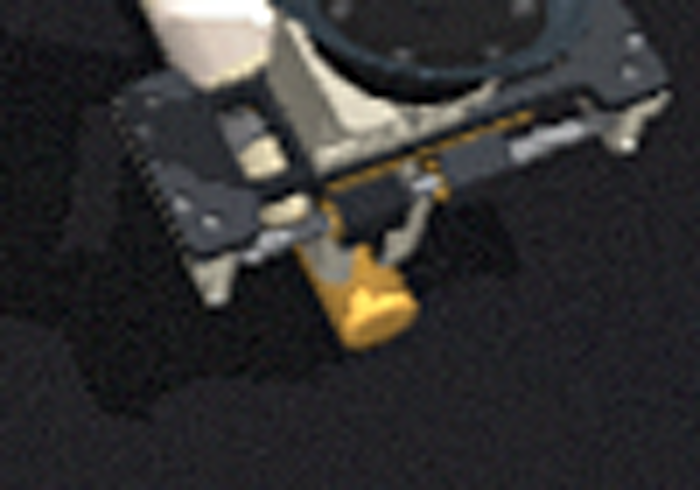

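```bash
python3 - <<'E'
from h import *
d=load('side');s=load('scene')
for p in [(531,-308,12),(531,-298,48),(531,-308,48),(531,-308,31)]: print(p,proj(d,p))
# finger tips at the start in scene0/side0: tcp 240.1,494.8,185.3 jaw dir (.4366,.8997)
for sg in(1,-1):
  for z in (185,221):
    p=np.array([240.1+sg*.4366*46.5,494.8+sg*.8997*46.5,z]);print(sg,z,proj(s,p),proj(d,p))
a=cv2.imread('pics/scene0.png')[120:200,430:520];b=cv2.imread('pics/side0.png')[60:140,115:205]
cv2.imwrite('pics/f0.png',np.hstack([cv2.resize(a,None,fx=4,fy=4),cv2.resize(b,None,fx=4,fy=4)]))
E
```

```text
(531, -308, 12) [339.13883216 311.73452587]
(531, -298, 48) [338.76201516 302.53589143]
(531, -308, 48) [340.51228066 305.57617265]
(531, -308, 31) [339.85516522 308.52258747]
1 185 [473.31191883 200.71836019] [165.52331164 118.28371516]
1 221 [476.0450917  191.24598441] [163.19633975 109.74885499]
-1 185 [448.47558493 187.9104045 ] [158.95619992 134.34690863]
-1 221 [450.75257567 178.63361749] [156.38898601 125.75025688]
```

View pics/f0.png

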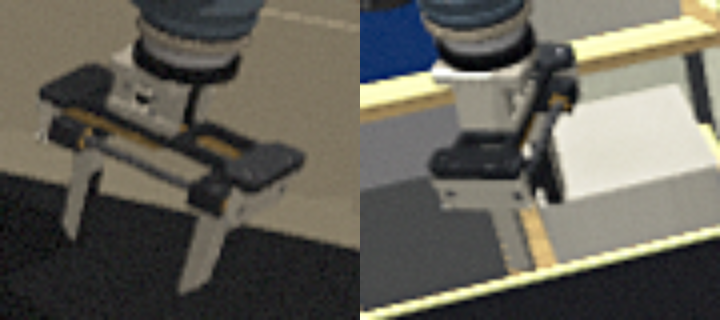

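```bash
python3 -m creep '[{"dx":0,"dy":0,"dz":0,"rx":0,"ry":0,"rz":0,"gripper":1},{"dx":0,"dy":0,"dz":0,"rx":0,"ry":0,"rz":0,"gripper":1},{"dx":0,"dy":0,"dz":0,"rx":0,"ry":0,"rz":0,"gripper":1},{"dx":0,"dy":0,"dz":0,"rx":0,"ry":0,"rz":0,"gripper":1},{"dx":0,"dy":0,"dz":0,"rx":0,"ry":0,"rz":0,"gripper":1},{"dx":0,"dy":0,"dz":0,"rx":0,"ry":0,"rz":0,"gripper":1},{"dx":0,"dy":0,"dz":0,"rx":0,"ry":0,"rz":0,"gripper":1},{"dx":0,"dy":0,"dz":0,"rx":0,"ry":0,"rz":0,"gripper":1},{"dx":0,"dy":0,"dz":0,"rx":0,"ry":0,"rz":0,"gripper":1}]'
python3 - <<'E'
from h import *
c=snap('wrist','w3.png');d=snap('scene','c3.png')
cv2.imwrite('pics/c3z.png',cv2.resize(d['frame'][150:260,150:270],None,fx=6,fy=6,interpolation=cv2.INTER_CUBIC))
o=readout.get_obs();t=o['eef_pos'];print(t,o['width'])
for sg in(1,-1):
  for z in (t[2],t[2]+33):
    p=np.array([t[0]+sg*46.5,t[1]-sg*1.2,z]);print(sg,z,proj(d,p),proj(c,p))
E
```

```text
time_s: 5.65
eef_pos: [531.1, -307.7, 11.8]
tcp_rot: [[-0.0, 0.026, 1.0], [0.0, 1.0, -0.026], [-1.0, 0.0, -0.0]]
force: [0.3, 0.3, 0.5]
width: 62.6
[ 531.08080611 -307.71565924   11.79597125] 70.91829513402709
1 11.795971250787407 [198.93915148 227.07556963] [353.36165661 234.67369693]
1 44.7959712507874 [197.90564834 219.67649421] [365.47338078 255.79876372]
-1 11.795971250787407 [213.91468995 213.1575565 ] [218.28959584 234.55434669]
-1 44.7959712507874 [213.0924204  205.88815746] [206.91695117 255.65734891]
```

View pics/w3.png

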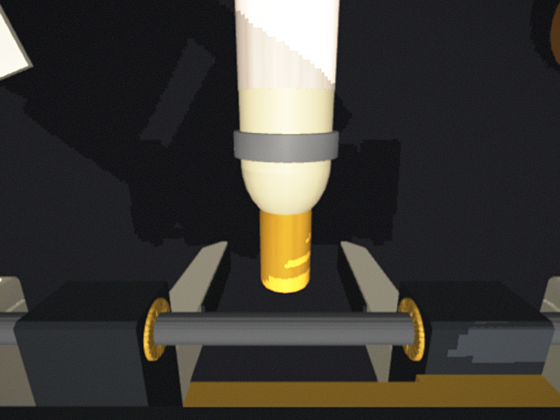

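View pics/c3z.png

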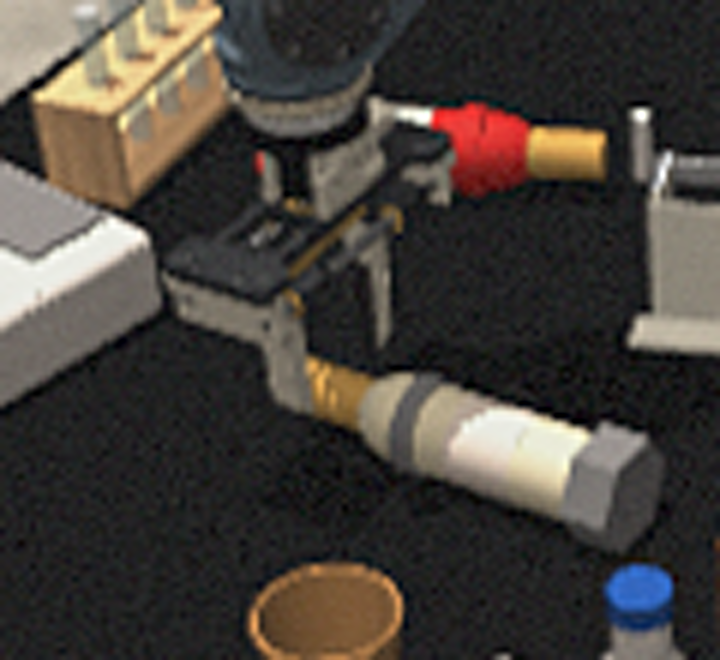

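```bash
python3 -m creep '[{"dx":0,"dy":0,"dz":-1,"rx":0,"ry":0,"rz":0,"gripper":1},{"dx":0,"dy":0,"dz":-1,"rx":0,"ry":0,"rz":0,"gripper":1},{"dx":0,"dy":0,"dz":0,"rx":0,"ry":0,"rz":0,"gripper":1}]'
python3 -m creep '[{"dx":0,"dy":0,"dz":-0.5,"rx":0,"ry":0,"rz":0,"gripper":1},{"dx":0,"dy":0,"dz":-0.4,"rx":0,"ry":0,"rz":0,"gripper":1},{"dx":0,"dy":0,"dz":0,"rx":0,"ry":0,"rz":0,"gripper":-1},{"dx":0,"dy":0,"dz":0,"rx":0,"ry":0,"rz":0,"gripper":-1},{"dx":0,"dy":0,"dz":0,"rx":0,"ry":0,"rz":0,"gripper":-1},{"dx":0,"dy":0,"dz":0,"rx":0,"ry":0,"rz":0,"gripper":-1},{"dx":0,"dy":0,"dz":0,"rx":0,"ry":0,"rz":0,"gripper":-1},{"dx":0,"dy":0,"dz":0,"rx":0,"ry":0,"rz":0,"gripper":-1},{"dx":0,"dy":0,"dz":0,"rx":0,"ry":0,"rz":0,"gripper":-1},{"dx":0,"dy":0,"dz":0,"rx":0,"ry":0,"rz":0,"gripper":-1},{"dx":0,"dy":0,"dz":0,"rx":0,"ry":0,"rz":0,"gripper":-1},{"dx":0,"dy":0,"dz":0,"rx":0,"ry":0,"rz":0,"gripper":-1}]' 20
python3 - <<'E'
from h import *
c=snap('wrist','w4.png');o=readout.get_obs();print(o['eef_pos'],o['width'],o['force'])
E
```

```text
time_s: 6.0
eef_pos: [529.8, -306.9, -10.8]
tcp_rot: [[-0.003, 0.026, 1.0], [0.002, 1.0, -0.026], [-1.0, 0.002, -0.003]]
force: [-0.2, 0.1, -0.7]
width: 90.4
time_s: 7.0
eef_pos: [531.2, -307.8, -17.1]
tcp_rot: [[0.0, 0.026, 1.0], [-0.0, 1.0, -0.026], [-1.0, -0.0, 0.0]]
force: [-1.0, -0.0, -0.1]
width: 31.2
[ 531.15672163 -307.79207049  -17.13976398] 31.405624263204075 [ 0.23479498 -0.93555789 -0.19378598]
```

View pics/w4.png

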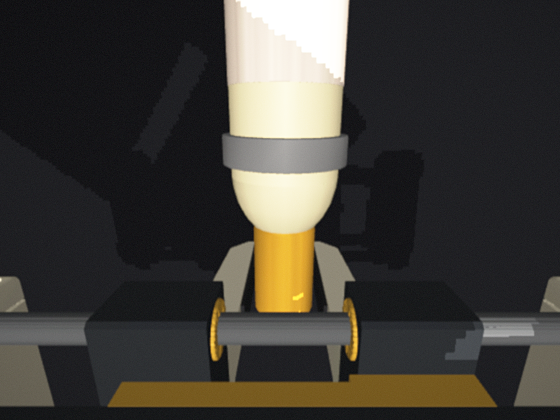

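```bash
python3 -m creep '[{"dx":0.36,"dy":0.8,"dz":0,"rx":0,"ry":0,"rz":1.6,"gripper":-1},{"dx":0.36,"dy":0.8,"dz":0,"rx":0,"ry":0,"rz":1.6,"gripper":-1},{"dx":0.36,"dy":0.8,"dz":0,"rx":0,"ry":0,"rz":1.6,"gripper":-1},{"dx":0.36,"dy":0.8,"dz":0,"rx":0,"ry":0,"rz":1.6,"gripper":-1},{"dx":0.36,"dy":0.8,"dz":0,"rx":0,"ry":0,"rz":1.6,"gripper":-1},{"dx":0.36,"dy":0.8,"dz":0,"rx":0,"ry":0,"rz":1.6,"gripper":-1},{"dx":0.36,"dy":0.8,"dz":0,"rx":0,"ry":0,"rz":1.6,"gripper":-1},{"dx":0.36,"dy":0.8,"dz":0,"rx":0,"ry":0,"rz":1.5,"gripper":-1},{"dx":0,"dy":0,"dz":0,"rx":0,"ry":0,"rz":0,"gripper":-1},{"dx":0,"dy":0,"dz":0,"rx":0,"ry":0,"rz":0,"gripper":-1}]' 20
python3 - <<'E'
from h import *
c=snap('wrist','w5.png');d=snap('scene','c5.png');o=readout.get_obs();print(o['eef_pos'],o['width'],o['force'])
cv2.imwrite('pics/c5z.png',cv2.resize(d['frame'][190:270,180:310],None,fx=6,fy=6,interpolation=cv2.INTER_CUBIC))
E
```

```text
time_s: 7.88
eef_pos: [559.8, -242.0, -17.3]
tcp_rot: [[-0.001, -0.195, 0.981], [0.002, 0.981, 0.195], [-1.0, 0.002, -0.001]]
force: [-0.0, 5.8, 2.4]
width: 31.6
[ 559.6817365  -242.35132669  -17.2931915 ] 31.55687249626315 [0.387817   7.26642116 3.17317296]
```

View pics/w5.png

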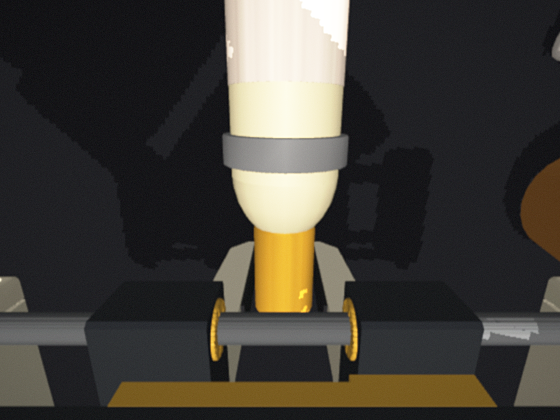

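View pics/c5z.png

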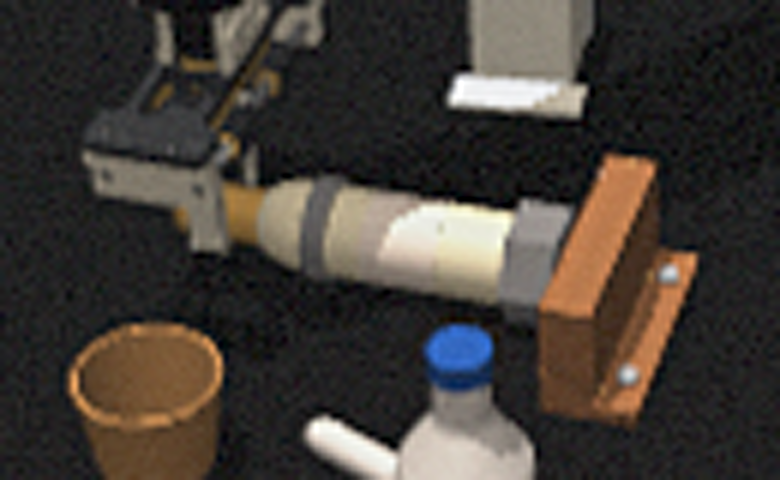

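```bash
python3 -m creep '[{"dx":0.1,"dy":0.4,"dz":0,"rx":0,"ry":0,"rz":0,"gripper":-1},{"dx":0.1,"dy":0.4,"dz":0,"rx":0,"ry":0,"rz":0,"gripper":-1},{"dx":0,"dy":0,"dz":0,"rx":0,"ry":0,"rz":0,"gripper":-1}]';python3 -m creep '[{"dx":0,"dy":0.2,"dz":0,"rx":0,"ry":0,"rz":0,"gripper":-1},{"dx":0,"dy":0,"dz":0,"rx":0,"ry":0,"rz":0,"gripper":-1}]';python3 -m creep '[{"dx":0,"dy":0.2,"dz":0,"rx":0,"ry":0,"rz":0,"gripper":-1},{"dx":0,"dy":0,"dz":0,"rx":0,"ry":0,"rz":0,"gripper":-1}]'
```

```text
time_s: 8.23
eef_pos: [561.9, -235.4, -17.2]
tcp_rot: [[-0.0, -0.195, 0.981], [-0.0, 0.981, 0.195], [-1.0, -0.0, -0.0]]
force: [0.1, -1.1, 1.4]
width: 31.2
time_s: 8.4
eef_pos: [561.9, -233.7, -17.2]
tcp_rot: [[0.0, -0.194, 0.981], [-0.0, 0.981, 0.194], [-1.0, -0.0, 0.0]]
force: [0.5, -3.0, 1.2]
width: 31.2
time_s: 8.57
eef_pos: [561.9, -231.8, -17.1]
tcp_rot: [[0.0, -0.194, 0.981], [-0.0, 0.981, 0.194], [-1.0, -0.0, 0.0]]
force: [0.5, -3.5, 1.2]
width: 31.5
```

Friction so far about 3 N; continue by 2 mm.

```bash
python3 -m creep '[{"dx":0,"dy":0.2,"dz":0,"rx":0,"ry":0,"rz":0,"gripper":-1},{"dx":0,"dy":0,"dz":0,"rx":0,"ry":0,"rz":0,"gripper":-1}]';python3 -m creep '[{"dx":0,"dy":0.2,"dz":0,"rx":0,"ry":0,"rz":0,"gripper":-1},{"dx":0,"dy":0,"dz":0,"rx":0,"ry":0,"rz":0,"gripper":-1}]'
```

```text
time_s: 8.73
eef_pos: [562.4, -231.7, -16.9]
tcp_rot: [[0.002, -0.195, 0.981], [-0.003, 0.981, 0.195], [-1.0, -0.003, 0.001]]
force: [-0.2, -15.1, -1.8]
width: 31.6
time_s: 8.9
eef_pos: [563.0, -231.0, -16.6]
tcp_rot: [[0.003, -0.195, 0.981], [-0.005, 0.981, 0.195], [-1.0, -0.006, 0.002]]
force: [0.9, -21.5, -3.3]
width: 31.4
```

```bash
python3 -m creep '[{"dx":0,"dy":-0.3,"dz":0,"rx":0,"ry":0,"rz":0,"gripper":-1},{"dx":0.03,"dy":-0.13,"dz":1.35,"rx":0,"ry":0,"rz":0,"gripper":-1},{"dx":0,"dy":-0.05,"dz":1.33,"rx":0,"ry":0,"rz":0,"gripper":-1},{"dx":0,"dy":0.05,"dz":1.3,"rx":0,"ry":0,"rz":0,"gripper":-1},{"dx":-0.03,"dy":0.14,"dz":1.27,"rx":0,"ry":0,"rz":0,"gripper":-1},{"dx":0,"dy":0,"dz":0,"rx":0,"ry":0,"rz":0,"gripper":-1}]' 20
python3 - <<'E'
from h import *
d=snap('scene','c6.png');o=readout.get_obs();print(o['eef_pos'],o['width'],o['force'],o['moment'])
cv2.imwrite('pics/c6z.png',cv2.resize(d['frame'][170:270,180:310],None,fx=6,fy=6,interpolation=cv2.INTER_CUBIC))
E
```

```text
time_s: 9.4
eef_pos: [562.9, -230.4, 38.2]
tcp_rot: [[0.003, -0.195, 0.981], [-0.001, 0.981, 0.195], [-1.0, -0.001, 0.002]]
force: [1.1, -3.6, -1.0]
width: 31.7
[ 562.65096475 -230.68898681   36.992663  ] 31.135901660026956 [ 0.23521528 -3.92232703 -1.64903378] [-0.70416568  0.04095723  0.04035327]
```

View pics/c6z.png

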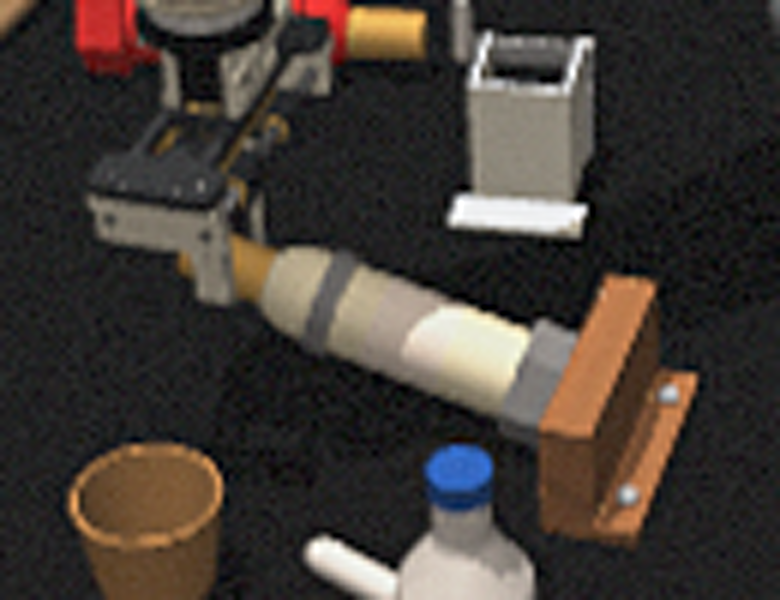

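```bash
python3 -m creep '[{"dx":-0.04,"dy":0.2,"dz":1.22,"rx":0,"ry":0,"rz":0,"gripper":-1},{"dx":-0.06,"dy":0.32,"dz":1.18,"rx":0,"ry":0,"rz":0,"gripper":-1},{"dx":-0.08,"dy":0.4,"dz":1.14,"rx":0,"ry":0,"rz":0,"gripper":-1},{"dx":-0.09,"dy":0.47,"dz":1.1,"rx":0,"ry":0,"rz":0,"gripper":-1},{"dx":-0.11,"dy":0.56,"dz":1.03,"rx":0,"ry":0,"rz":0,"gripper":-1},{"dx":-0.13,"dy":0.64,"dz":0.97,"rx":0,"ry":0,"rz":0,"gripper":-1},{"dx":-0.14,"dy":0.71,"dz":0.9,"rx":0,"ry":0,"rz":0,"gripper":-1},{"dx":-0.16,"dy":0.79,"dz":0.84,"rx":0,"ry":0,"rz":0,"gripper":-1},{"dx":0,"dy":0,"dz":0,"rx":0,"ry":0,"rz":0,"gripper":-1}]' 20
python3 - <<'E'
from h import *
d=snap('scene','c7.png');o=readout.get_obs();print(o['eef_pos'],o['width'],o['force'],o['moment'])
cv2.imwrite('pics/c7z.png',cv2.resize(d['frame'][150:260,180:310],None,fx=5,fy=5,interpolation=cv2.INTER_CUBIC))
E
```

```text
time_s: 10.2
eef_pos: [554.2, -188.5, 121.0]
tcp_rot: [[0.002, -0.195, 0.981], [-0.001, 0.981, 0.195], [-1.0, -0.001, 0.002]]
force: [-0.1, -2.8, -0.2]
width: 31.8
[ 554.28161973 -189.25527281  120.30488041] 32.081068226282454 [ 0.77467928 -2.9863526   1.31559548] [-0.61596794  0.03446271  0.02645777]
```

View pics/c7z.png

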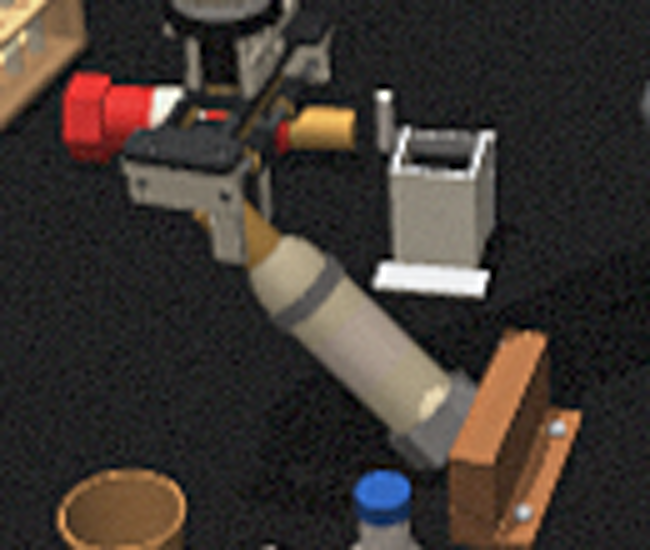

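```bash
python3 -m creep '[{"dx":-0.17,"dy":0.86,"dz":0.76,"rx":0,"ry":0,"rz":0,"gripper":-1},{"dx":-0.18,"dy":0.92,"dz":0.69,"rx":0,"ry":0,"rz":0,"gripper":-1},{"dx":-0.19,"dy":0.98,"dz":0.61,"rx":0,"ry":0,"rz":0,"gripper":-1},{"dx":-0.21,"dy":1.04,"dz":0.52,"rx":0,"ry":0,"rz":0,"gripper":-1},{"dx":-0.22,"dy":1.09,"dz":0.44,"rx":0,"ry":0,"rz":0,"gripper":-1},{"dx":-0.22,"dy":1.14,"dz":0.36,"rx":0,"ry":0,"rz":0,"gripper":-1},{"dx":-0.24,"dy":1.18,"dz":0.27,"rx":0,"ry":0,"rz":0,"gripper":-1},{"dx":-0.24,"dy":1.22,"dz":0.18,"rx":0,"ry":0,"rz":0,"gripper":-1},{"dx":0,"dy":0,"dz":0,"rx":0,"ry":0,"rz":0,"gripper":-1}]' 20
python3 - <<'E'
from h import *
d=snap('scene','c8.png');e=snap('side','s8.png');o=readout.get_obs();print(o['eef_pos'],o['width'],o['force'],o['moment'])
cv2.imwrite('pics/c8z.png',np.hstack([cv2.resize(d['frame'][150:260,180:310],None,fx=3,fy=3,interpolation=cv2.INTER_CUBIC),cv2.resize(e['frame'][180:290,250:380],None,fx=3,fy=3,interpolation=cv2.INTER_CUBIC)]))
E
```

```text
time_s: 11.0
eef_pos: [537.0, -103.1, 158.1]
tcp_rot: [[0.001, -0.196, 0.981], [0.001, 0.981, 0.196], [-1.0, 0.0, 0.001]]
force: [0.1, -0.2, 5.6]
width: 31.8
[ 537.31979416 -104.6748361   157.90409058] 31.520615827307093 [ 0.42033079 -0.20456725  6.55520912] [-0.22761508  0.06853012  0.01737639]
```

View pics/c8z.png

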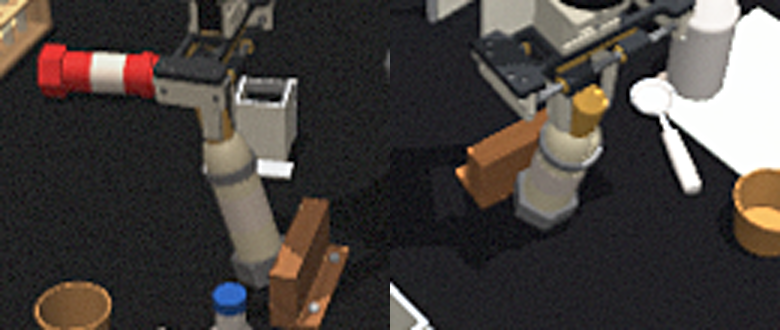

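```bash
python3 -m creep '[{"dx":-0.23,"dy":1.2,"dz":0.1,"rx":0,"ry":0,"rz":0,"gripper":-1},{"dx":-0.23,"dy":1.2,"dz":0.05,"rx":0,"ry":0,"rz":0,"gripper":-1},{"dx":-0.23,"dy":1.2,"dz":0,"rx":0,"ry":0,"rz":0,"gripper":-1},{"dx":-0.21,"dy":1.1,"dz":-0.05,"rx":0,"ry":0,"rz":0,"gripper":-1},{"dx":0,"dy":0,"dz":0,"rx":0,"ry":0,"rz":0,"gripper":-1},{"dx":0,"dy":0,"dz":0,"rx":0,"ry":0,"rz":0,"gripper":-1}]' 20
python3 - <<'E'
from h import *
d=snap('scene','c9.png');e=snap('side','s9.png');o=readout.get_obs();print(o['eef_pos'],o['width'],o['force'],o['moment'])
cv2.imwrite('pics/c9z.png',np.hstack([cv2.resize(d['frame'][150:260,180:310],None,fx=3,fy=3,interpolation=cv2.INTER_CUBIC),cv2.resize(e['frame'][180:290,250:380],None,fx=3,fy=3,interpolation=cv2.INTER_CUBIC)]))
E
```

```text
time_s: 11.6
eef_pos: [527.7, -57.6, 157.9]
tcp_rot: [[-0.001, -0.195, 0.981], [0.001, 0.981, 0.195], [-1.0, 0.001, -0.001]]
force: [-0.6, 0.8, -1.5]
width: 30.8
[527.8536195  -58.32728498 158.04129851] 30.631341328403654 [ 0.31503122  1.57222765 -1.2934974 ] [ 0.22864129  0.03419443 -0.01194947]
```

View pics/c9z.png

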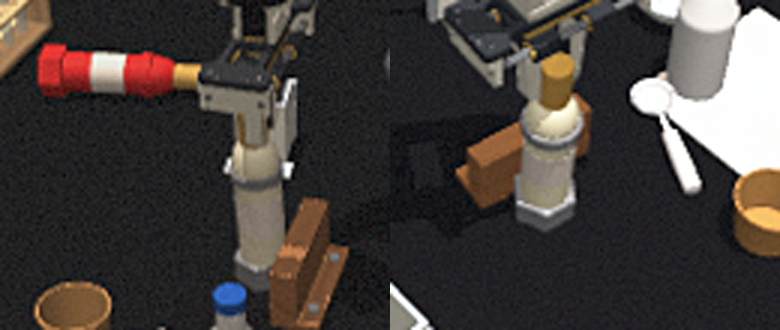

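```bash
cat > ov.py <<'E'
from h import *
src=open('fit.py').read(); a=src.index('def circ');b=src.index('def mask'); exec(src[a:b])
def mask3(cam,o,X,A,sc=4):
    m=np.zeros((420*sc,560*sc),np.uint8); Y=np.cross(A,X)
    for s_ in segs:
        P=np.array([proj(cam,o+X*p[0]+Y*p[1]+A*p[2]) for p in s_]); cv2.fillConvexPoly(m,cv2.convexHull(((P+.5)*sc).astype(np.int32)),255)
    return cv2.resize(m,(560,420),interpolation=cv2.INTER_AREA)
def over(cam,o,X,A,r,f,s=6):
    m=(mask3(cam,np.array(o,float),np.array(X,float),np.array(A,float))>127).astype(np.uint8); x,y,w,h=r
    I=cv2.resize(cam['frame'][y:y+h,x:x+w],None,fx=s,fy=s,interpolation=cv2.INTER_CUBIC); mm=cv2.resize(m[y:y+h,x:x+w],None,fx=s,fy=s,interpolation=cv2.INTER_NEAREST)
    k,_=cv2.findContours(mm,0,1); cv2.drawContours(I,k,-1,(0,255,0),1)
    if f: cv2.imwrite('pics/'+f,I)
    return I
E
python3 - <<'E'
from ov import *
o=[534.3+30*.193-.981*12,-26.55-30*.981-.193*12,0]
print(o)
I=over(load('scene'),o,[-.193,.981,0],[0,0,1],(235,160,60,90),None)
J=over(load('side'),o,[-.193,.981,0],[0,0,1],(280,180,60,90),None)
cv2.imwrite('pics/o9.png',np.hstack([I,J]))
E
```

```text
[528.3179999999999, -58.29600000000001, 0]
```

View pics/o9.png

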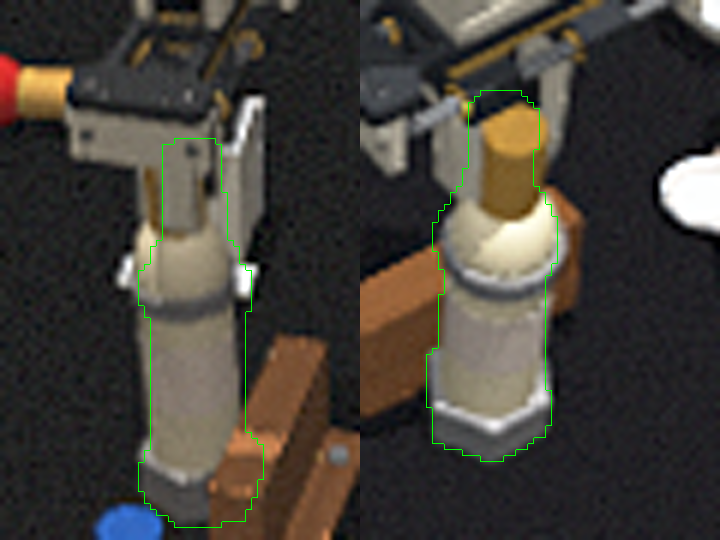

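```bash
python3 -m creep '[{"dx":-0.06,"dy":0.3,"dz":-0.03,"rx":0,"ry":0,"rz":0,"gripper":-1},{"dx":-0.06,"dy":0.3,"dz":-0.03,"rx":0,"ry":0,"rz":0,"gripper":-1},{"dx":0,"dy":0,"dz":0,"rx":0,"ry":0,"rz":0,"gripper":-1},{"dx":0,"dy":0,"dz":0,"rx":0,"ry":0,"rz":0,"gripper":-1}]' 20
python3 - <<'E'
from ov import *
snap('scene','c10.png');snap('side','s10.png')
o=readout.get_obs();print(o['eef_pos'],o['width'],o['force'],o['moment'])
o=[534.3+30*.193-.981*12,-26.55-30*.981-.193*12,0]
I=over(load('scene'),o,[-.193,.981,0],[0,0,1],(235,160,60,90),None)
J=over(load('side'),o,[-.193,.981,0],[0,0,1],(280,180,60,90),None)
cv2.imwrite('pics/o10.png',np.hstack([I,J]))
E
```

```text
time_s: 12.03
eef_pos: [526.6, -52.5, 157.4]
tcp_rot: [[-0.001, -0.195, 0.981], [-0.0, 0.981, 0.195], [-1.0, 0.0, -0.001]]
force: [0.5, -0.0, -5.8]
width: 30.3
[526.67430349 -52.49132517 157.47877452] 30.462349235883828 [ 0.45466306 -1.55381241 -6.65747832] [-0.37882586 -0.08324605  0.02531999]
```

View pics/o10.png

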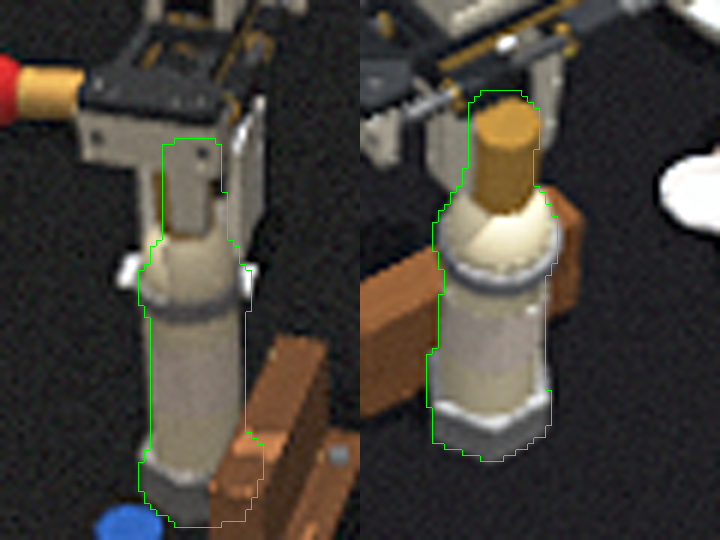

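```bash
python3 -m creep '[{"dx":-0.04,"dy":0.2,"dz":-0.1,"rx":0,"ry":0,"rz":0,"gripper":-1},{"dx":-0.02,"dy":0.1,"dz":-0.1,"rx":0,"ry":0,"rz":0,"gripper":-1},{"dx":0,"dy":0,"dz":0,"rx":0,"ry":0,"rz":0,"gripper":-1},{"dx":0,"dy":0,"dz":0,"rx":0,"ry":0,"rz":0,"gripper":-1}]' 20
python3 - <<'E'
from ov import *
snap('scene','c11.png');snap('side','s11.png')
o=readout.get_obs();print(o['eef_pos'],o['width'],o['force'],o['moment'])
o=[534.3+30*.193-.981*12,-26.55-30*.981-.193*12,0]
I=over(load('scene'),o,[-.193,.981,0],[0,0,1],(235,160,60,90),None)
J=over(load('side'),o,[-.193,.981,0],[0,0,1],(280,180,60,90),None)
cv2.imwrite('pics/o11.png',np.hstack([I,J]))
E
```

```text
time_s: 12.47
eef_pos: [527.0, -49.4, 156.9]
tcp_rot: [[0.002, -0.194, 0.981], [-0.0, 0.981, 0.194], [-1.0, -0.001, 0.002]]
force: [-1.4, -0.3, 6.5]
width: 30.2
[526.94434794 -49.40018322 156.88910696] 30.49621005833966 [-0.57844753  0.48021909  5.26262594] [-0.33323652  0.30661537 -0.02676212]
```

View pics/o11.png

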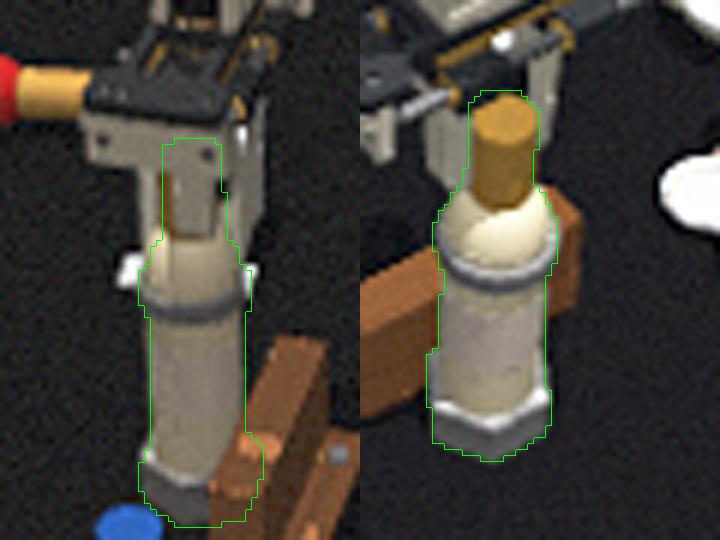

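```bash
python3 -m creep '[{"dx":-0.03,"dy":0.15,"dz":0.03,"rx":0,"ry":0,"rz":0,"gripper":-1},{"dx":-0.03,"dy":0.15,"dz":0.03,"rx":0,"ry":0,"rz":0,"gripper":-1},{"dx":0,"dy":0,"dz":0,"rx":0,"ry":0,"rz":0,"gripper":-1},{"dx":0,"dy":0,"dz":0,"rx":0,"ry":0,"rz":0,"gripper":-1}]' 20
python3 - <<'E'
from ov import *
snap('scene','c12.png');snap('side','s12.png')
o=readout.get_obs();print(o['eef_pos'],o['width'],o['force'],o['moment'])
o=[534.3+30*.193-.981*12,-26.55-30*.981-.193*12,0]
I=over(load('scene'),o,[-.193,.981,0],[0,0,1],(235,160,60,90),None)
J=over(load('side'),o,[-.193,.981,0],[0,0,1],(280,180,60,90),None)
cv2.imwrite('pics/o12.png',np.hstack([I,J]))
E
```

```text
time_s: 12.9
eef_pos: [525.9, -46.3, 156.6]
tcp_rot: [[0.001, -0.195, 0.981], [0.0, 0.981, 0.195], [-1.0, -0.0, 0.001]]
force: [0.6, 0.0, 0.5]
width: 29.7
[525.9040564  -46.33100701 156.55230459] 30.343619849117058 [ 0.65903316 -0.4305345   1.55273317] [-0.35134663 -0.15803063 -0.03013838]
```

View pics/o12.png

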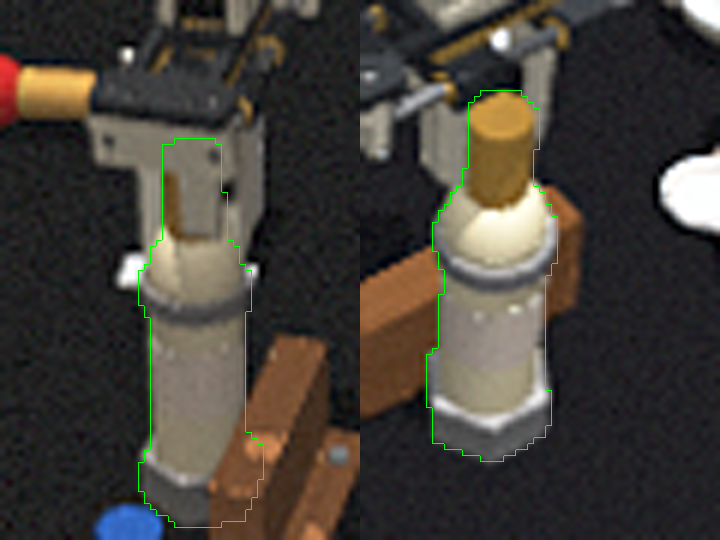

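```bash
python3 -m creep '[{"dx":0,"dy":0,"dz":0,"rx":0,"ry":0,"rz":0,"gripper":1},{"dx":0,"dy":0,"dz":0,"rx":0,"ry":0,"rz":0,"gripper":1},{"dx":0,"dy":0,"dz":0,"rx":0,"ry":0,"rz":0,"gripper":1},{"dx":0,"dy":0,"dz":0,"rx":0,"ry":0,"rz":0,"gripper":1},{"dx":0,"dy":0,"dz":0,"rx":0,"ry":0,"rz":0,"gripper":1},{"dx":0,"dy":0,"dz":0,"rx":0,"ry":0,"rz":0,"gripper":1},{"dx":0,"dy":0,"dz":0,"rx":0,"ry":0,"rz":0,"gripper":1},{"dx":0,"dy":0,"dz":0,"rx":0,"ry":0,"rz":0,"gripper":1}]' 20
python3 -m creep '[{"dx":0,"dy":0,"dz":2,"rx":0,"ry":0,"rz":0,"gripper":1},{"dx":0,"dy":0,"dz":3,"rx":0,"ry":0,"rz":0,"gripper":1},{"dx":0,"dy":0,"dz":3,"rx":0,"ry":0,"rz":0,"gripper":1},{"dx":0,"dy":0,"dz":2,"rx":0,"ry":0,"rz":0,"gripper":1},{"dx":0,"dy":0,"dz":0,"rx":0,"ry":0,"rz":0,"gripper":1},{"dx":0,"dy":0,"dz":0,"rx":0,"ry":0,"rz":0,"gripper":1},{"dx":0,"dy":0,"dz":0,"rx":0,"ry":0,"rz":0,"gripper":1},{"dx":0,"dy":0,"dz":0,"rx":0,"ry":0,"rz":0,"gripper":1},{"dx":0,"dy":0,"dz":0,"rx":0,"ry":0,"rz":0,"gripper":1},{"dx":0,"dy":0,"dz":0,"rx":0,"ry":0,"rz":0,"gripper":1}]' 20
cat > fu.py <<'E'
from ov import *
from scipy.optimize import minimize
def fitup(q0,boxes,tag):
    # fit upright pose x,y,yaw(of +x) and tilt tx,ty (deg) by silhouette in scene and side
    C=[load('scene'),load('side')]
    R=lambda q:cv2.Rodrigues(np.radians([q[3],q[4],0.]))[0]
    def masks(q):
        M=R(q);X=M@[np.cos(q[2]),np.sin(q[2]),0];A=M@[0,0,1.]
        return [mask3(c,np.array([q[0],q[1],0.]),X,A) for c in C],X,A
    return masks
E
python3 - <<'E'
from ov import *
snap('scene','c13.png');snap('side','s13.png');snap('wrist','w13.png')
o=readout.get_obs();print(o['eef_pos'],o['width'],o['force'],o['moment'])
o=[534.3+30*.193-.981*12,-26.55-30*.981-.193*12,0]
I=over(load('scene'),o,[-.193,.981,0],[0,0,1],(235,160,60,90),None)
J=over(load('side'),o,[-.193,.981,0],[0,0,1],(280,180,60,90),None)
cv2.imwrite('pics/o13.png',np.hstack([I,J]))
E
```

```text
time_s: 13.67
eef_pos: [525.7, -46.4, 156.4]
tcp_rot: [[-0.0, -0.194, 0.981], [0.0, 0.981, 0.194], [-1.0, 0.0, -0.0]]
force: [-0.9, -0.1, 0.5]
width: 78.8
time_s: 14.5
eef_pos: [525.4, -46.4, 255.6]
tcp_rot: [[-0.001, -0.194, 0.981], [0.0, 0.981, 0.194], [-1.0, 0.001, -0.001]]
force: [0.1, 0.5, -0.3]
width: 92.9
[525.61294496 -46.40207477 256.10001272] 93.15816274628503 [-0.37033911 -0.4705187  -0.79758486] [-0.05459965  0.02061772 -0.00985101]
```

View pics/o13.png

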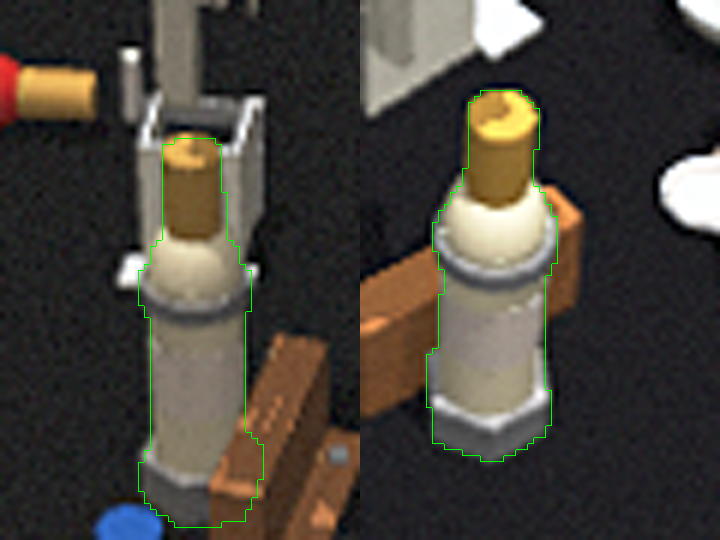

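View pics/w13.png

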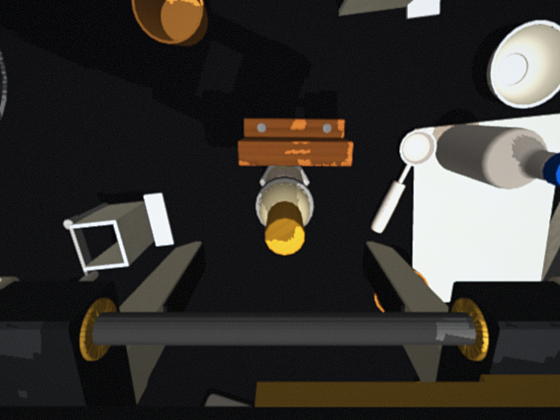

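```bash
python3 - <<'E'
from h import *
c=load('wrist');print(onz(c,285,237,232),onz(load('scene'),235+191/6,160+152/6,232),onz(load('side'),280+(503-360)/6,180+116/6,232))
E
```

```text
[527.28419814 -57.53529203 232.        ] [529.2980296  -56.52624789 232.        ] [528.33785962 -61.65586263 232.        ]
```

```bash
python3 -m creep '[{"dx":0.25,"dy":-1.2,"dz":0,"rx":0,"ry":0,"rz":0,"gripper":1},{"dx":0,"dy":0,"dz":-3,"rx":0,"ry":0,"rz":0,"gripper":1},{"dx":0,"dy":0,"dz":-3,"rx":0,"ry":0,"rz":0,"gripper":1},{"dx":0,"dy":0,"dz":-2.5,"rx":0,"ry":0,"rz":0,"gripper":1},{"dx":0,"dy":0,"dz":-1.5,"rx":0,"ry":0,"rz":0,"gripper":1},{"dx":0,"dy":0,"dz":0,"rx":0,"ry":0,"rz":0,"gripper":1}]' 15
python3 -m creep '[{"dx":0,"dy":0,"dz":0,"rx":0,"ry":0,"rz":0,"gripper":-1},{"dx":0,"dy":0,"dz":0,"rx":0,"ry":0,"rz":0,"gripper":-1},{"dx":0,"dy":0,"dz":0,"rx":0,"ry":0,"rz":0,"gripper":-1},{"dx":0,"dy":0,"dz":0,"rx":0,"ry":0,"rz":0,"gripper":-1},{"dx":0,"dy":0,"dz":0,"rx":0,"ry":0,"rz":0,"gripper":-1},{"dx":0,"dy":0,"dz":0,"rx":0,"ry":0,"rz":0,"gripper":-1},{"dx":0,"dy":0,"dz":0,"rx":0,"ry":0,"rz":0,"gripper":-1},{"dx":0,"dy":0,"dz":0,"rx":0,"ry":0,"rz":0,"gripper":-1},{"dx":0,"dy":0,"dz":0,"rx":0,"ry":0,"rz":0,"gripper":-1},{"dx":0,"dy":0,"dz":0,"rx":0,"ry":0,"rz":0,"gripper":-1},{"dx":0,"dy":0,"dz":0,"rx":0,"ry":0,"rz":0,"gripper":-1}]' 15
python3 -m creep '[{"dx":0,"dy":0,"dz":0,"rx":0,"ry":0,"rz":0,"gripper":-1},{"dx":0,"dy":0,"dz":0,"rx":0,"ry":0,"rz":0,"gripper":-1},{"dx":0,"dy":0,"dz":0,"rx":0,"ry":0,"rz":0,"gripper":-1}]' 35
```

```text
time_s: 15.15
eef_pos: [526.6, -58.9, 153.4]
tcp_rot: [[-0.005, -0.194, 0.981], [0.001, 0.981, 0.194], [-1.0, 0.002, -0.005]]
force: [-0.7, 0.5, -0.7]
width: 93.0
time_s: 16.07
eef_pos: [528.3, -58.4, 156.4]
tcp_rot: [[0.0, -0.194, 0.981], [0.0, 0.981, 0.194], [-1.0, -0.0, 0.0]]
force: [0.9, 0.4, 0.2]
width: 31.6
time_s: 16.32
eef_pos: [528.3, -58.4, 156.4]
tcp_rot: [[0.0, -0.194, 0.981], [0.0, 0.981, 0.194], [-1.0, 0.0, 0.0]]
force: [0.5, 0.5, -0.2]
width: 31.6
```

```bash
python3 -m creep '[{"dx":0.05,"dy":-0.3,"dz":0.3,"rx":0,"ry":0,"rz":0,"gripper":-1},{"dx":0,"dy":0,"dz":2,"rx":0,"ry":0,"rz":0,"gripper":-1},{"dx":0,"dy":0,"dz":3,"rx":0,"ry":0,"rz":0,"gripper":-1},{"dx":0,"dy":0,"dz":3,"rx":0,"ry":0,"rz":0,"gripper":-1},{"dx":0,"dy":0,"dz":3,"rx":0,"ry":0,"rz":0,"gripper":-1},{"dx":0,"dy":0,"dz":3,"rx":0,"ry":0,"rz":0,"gripper":-1},{"dx":0,"dy":0,"dz":1.5,"rx":0,"ry":0,"rz":0,"gripper":-1},{"dx":0,"dy":0,"dz":0,"rx":0,"ry":0,"rz":0,"gripper":-1}]' 35
python3 -m creep '[{"dx":0.2,"dy":1.3,"dz":0,"rx":0,"ry":0,"rz":0.4,"gripper":-1},{"dx":0.5,"dy":2.8,"dz":0,"rx":0,"ry":0,"rz":0.8,"gripper":-1},{"dx":0.5,"dy":2.8,"dz":0,"rx":0,"ry":0,"rz":0.8,"gripper":-1},{"dx":0.5,"dy":2.8,"dz":0,"rx":0,"ry":0,"rz":0.8,"gripper":-1},{"dx":0.5,"dy":2.8,"dz":0,"rx":0,"ry":0,"rz":0.8,"gripper":-1},{"dx":0.5,"dy":2.8,"dz":0,"rx":0,"ry":0,"rz":0.8,"gripper":-1},{"dx":0.5,"dy":2.8,"dz":0,"rx":0,"ry":0,"rz":0.8,"gripper":-1},{"dx":0.5,"dy":2.8,"dz":0,"rx":0,"ry":0,"rz":0.8,"gripper":-1},{"dx":0.5,"dy":2.8,"dz":0,"rx":0,"ry":0,"rz":0.8,"gripper":-1},{"dx":0.4,"dy":2.8,"dz":0,"rx":0,"ry":0,"rz":0.8,"gripper":-1},{"dx":0.2,"dy":1.5,"dz":0,"rx":0,"ry":0,"rz":0.2,"gripper":-1},{"dx":0,"dy":0,"dz":0,"rx":0,"ry":0,"rz":0,"gripper":-1}]' 35
python3 - <<'E'
from h import *
a=snap('scene','c14.png');b=snap('side','s14.png');c=snap('wrist','w14.png')
o=readout.get_obs();print(o['eef_pos'],o['width'],o['force'],o['moment'],np.degrees(np.arctan2(o['tcp_rot'][1,2],o['tcp_rot'][0,2])))
cv2.imwrite('pics/m14.png',np.hstack([cv2.resize(a['frame'][170:300,290:400],None,fx=4,fy=4,interpolation=cv2.INTER_CUBIC)[:440],cv2.resize(b['frame'][100:210,220:310],None,fx=4,fy=4,interpolation=cv2.INTER_CUBIC)]))
E
```

```text
time_s: 16.98
eef_pos: [529.5, -61.8, 317.4]
tcp_rot: [[0.004, -0.194, 0.981], [-0.001, 0.981, 0.194], [-1.0, -0.002, 0.004]]
force: [1.2, -0.5, -7.6]
width: 31.9
time_s: 17.98
eef_pos: [575.7, 221.6, 311.6]
tcp_rot: [[-0.004, -0.329, 0.944], [-0.0, 0.944, 0.329], [-1.0, 0.001, -0.004]]
force: [1.1, -1.7, -7.2]
width: 31.6
[576.16209071 218.05183357 312.96046946] 31.395189689619343 [-0.57475623 -0.85877879 -5.77637229] [-0.07264766  0.0254733   0.01206042] 19.010929544774548
```

View pics/m14.png

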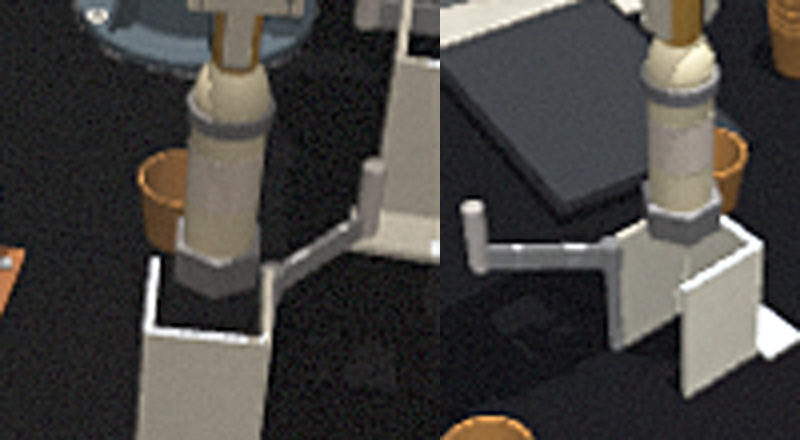

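View pics/w14.png

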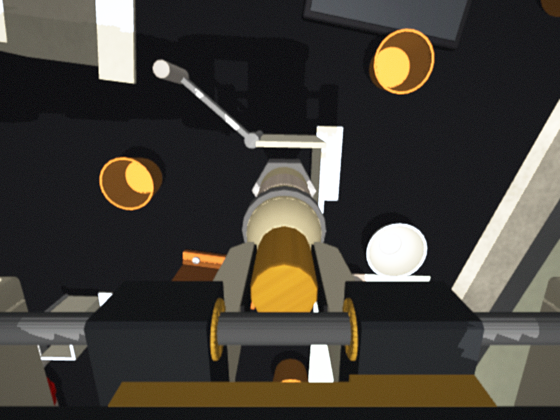

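```bash
python3 - <<'E'
from ov import *
f=np.load('fit.npz');q=f['qd']
def W(p):
    c,s=np.cos(q[2]),np.sin(q[2]); return [q[0]+c*p[0]-s*p[1],q[1]+s*p[0]+c*p[1],p[2]]
a,b,c=load('scene'),load('side'),load('wrist')
o=[576.2,218.1,157];th=np.radians(19+90)
for cam,r,s,n in((a,(290,170,110,130),5,'p1'),(b,(220,100,100,120),5,'p2'),(c,(140,20,240,290),2,'p3')):
    I=over(cam,o,[np.cos(th),np.sin(th),0],[0,0,1],r,None,s)
    def ln(P,col):
        pts=np.array([((proj(cam,W(p))+.5-[r[0],r[1]])*s) for p in P]).astype(np.int32); cv2.polylines(I,[pts],False,col,1)
    ln([(-40,-40,130),(40,-40,130),(40,40,130),(-40,40,130)],(0,0,255)); ln([(-46,-46,130),(46,-46,130),(46,46,130),(-46,46,130)],(255,255,0))
    ln([(-40,-46,0),(-40,-46,130)],(255,255,0)); ln([(46,-60,6),(86,-60,6),(86,60,6),(46,60,6)],(255,0,255)); ln([(-46,46,0),(-46,46,121)],(0,255,0))
    cv2.imwrite('pics/%s.png'%n,I)
E
python3 -c "
import cv2,numpy as np
I=[cv2.imread('pics/p%d.png'%i) for i in (1,2)]
h=600;cv2.imwrite('pics/p12.png',cv2.resize(np.hstack([cv2.copyMakeBorder(i,0,650-i.shape[0],0,0,0) for i in I]),(800,495)))"
```

```text
(no output)
```

View pics/p12.png

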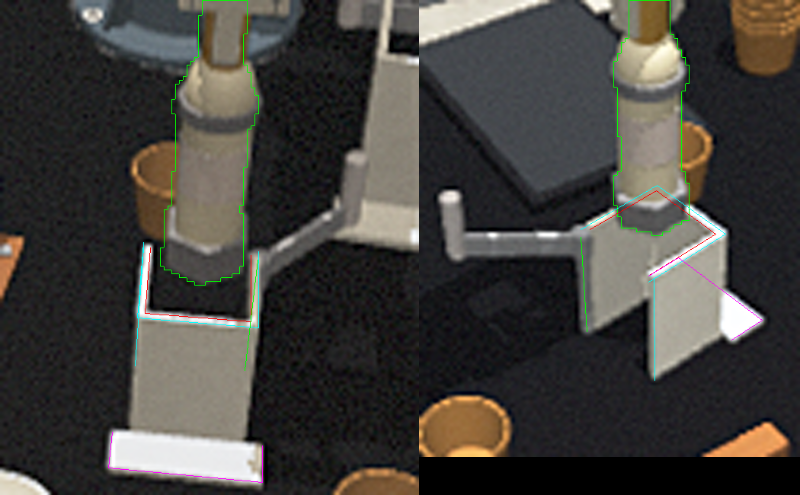

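View pics/p3.png

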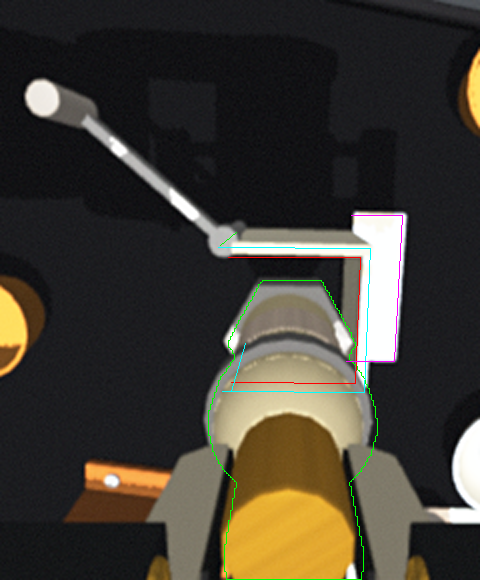

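```bash
python3 -m creep '[{"dx":0,"dy":0,"dz":-1,"rx":0,"ry":0,"rz":0,"gripper":-1},{"dx":0,"dy":0,"dz":-1.5,"rx":0,"ry":0,"rz":0,"gripper":-1},{"dx":0,"dy":0,"dz":-1,"rx":0,"ry":0,"rz":0,"gripper":-1},{"dx":0,"dy":0,"dz":0,"rx":0,"ry":0,"rz":0,"gripper":-1},{"dx":0,"dy":0,"dz":0,"rx":0,"ry":0,"rz":0,"gripper":-1}]' 35
python3 - <<'E'
from ov import *
f=np.load('fit.npz');q=f['qd']
def W(p):
    c,s=np.cos(q[2]),np.sin(q[2]); return [q[0]+c*p[0]-s*p[1],q[1]+s*p[0]+c*p[1],p[2]]
a,b=snap('scene','c15.png'),snap('side','s15.png')
e=readout.get_obs();print(e['eef_pos'],e['force'],e['moment'])
o=e['eef_pos']-[0,0,156.4];th=np.radians(19+90)
L=[]
for cam,r,s in((a,(310,180,65,110),6),(b,(245,110,65,110),6)):
    I=over(cam,o,[np.cos(th),np.sin(th),0],[0,0,1],r,None,s)
    P=[(-40,-40,130),(40,-40,130),(40,40,130),(-40,40,130)]
    pts=np.array([((proj(cam,W(p))+.5-[r[0],r[1]])*s) for p in P]).astype(np.int32); cv2.polylines(I,[pts],False,(0,0,255),1)
    L.append(I)
cv2.imwrite('pics/p15.png',np.hstack(L)[:600])
E
```

```text
time_s: 18.55
eef_pos: [576.5, 218.0, 278.8]
tcp_rot: [[-0.001, -0.325, 0.946], [-0.0, 0.946, 0.325], [-1.0, 0.0, -0.001]]
force: [-0.4, -0.3, -6.3]
width: 31.3
[577.02869741 218.42292612 280.10558644] [-0.84444134 -0.31712002 -5.85729066] [-0.03285279  0.00411615 -0.00065235]
```

View pics/p15.png

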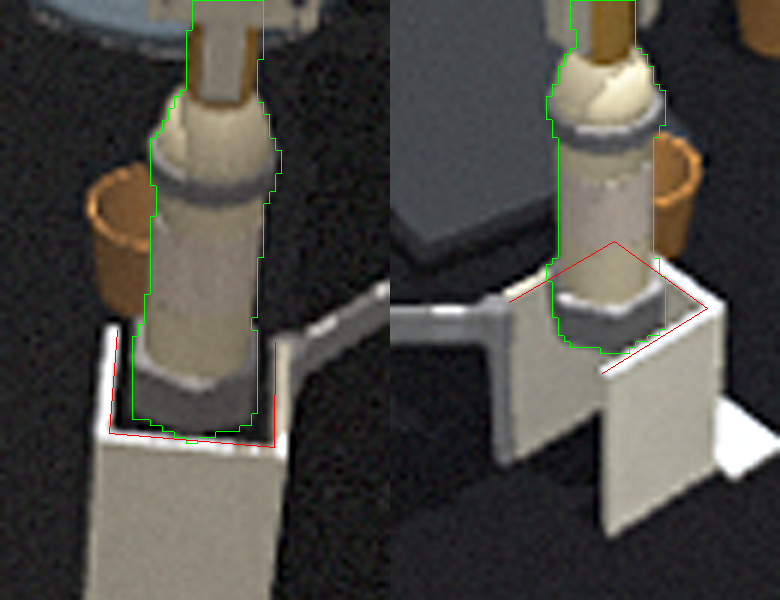

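```bash
python3 -m creep '[{"dx":0,"dy":0,"dz":-1.5,"rx":0,"ry":0,"rz":0,"gripper":-1},{"dx":0,"dy":0,"dz":-2,"rx":0,"ry":0,"rz":0,"gripper":-1},{"dx":0,"dy":0,"dz":-2,"rx":0,"ry":0,"rz":0,"gripper":-1},{"dx":0,"dy":0,"dz":-2,"rx":0,"ry":0,"rz":0,"gripper":-1},{"dx":0,"dy":0,"dz":-2,"rx":0,"ry":0,"rz":0,"gripper":-1},{"dx":0,"dy":0,"dz":-1.5,"rx":0,"ry":0,"rz":0,"gripper":-1},{"dx":0,"dy":0,"dz":-0.5,"rx":0,"ry":0,"rz":0,"gripper":-1},{"dx":0,"dy":0,"dz":0,"rx":0,"ry":0,"rz":0,"gripper":-1},{"dx":0,"dy":0,"dz":0,"rx":0,"ry":0,"rz":0,"gripper":-1}]' 35
python3 -m creep '[{"dx":0,"dy":0,"dz":-0.2,"rx":0,"ry":0,"rz":0,"gripper":-1},{"dx":0,"dy":0,"dz":-0.1,"rx":0,"ry":0,"rz":0,"gripper":-1},{"dx":0,"dy":0,"dz":-0.1,"rx":0,"ry":0,"rz":0,"gripper":-1},{"dx":0,"dy":0,"dz":0,"rx":0,"ry":0,"rz":0,"gripper":-1}]' 35
```

```text
time_s: 19.4
eef_pos: [577.3, 218.7, 165.6]
tcp_rot: [[0.001, -0.326, 0.945], [0.0, 0.945, 0.326], [-1.0, -0.0, 0.002]]
force: [-0.4, -0.7, -6.5]
width: 31.5
time_s: 19.73
eef_pos: [576.7, 218.6, 160.6]
tcp_rot: [[0.0, -0.326, 0.945], [0.0, 0.945, 0.326], [-1.0, -0.0, 0.0]]
force: [-1.1, 0.3, -7.6]
width: 31.2
```

```bash
python3 -m creep '[{"dx":0,"dy":0,"dz":-0.15,"rx":0,"ry":0,"rz":0,"gripper":-1},{"dx":0,"dy":0,"dz":-0.15,"rx":0,"ry":0,"rz":0,"gripper":-1},{"dx":0,"dy":0,"dz":0,"rx":0,"ry":0,"rz":0,"gripper":-1}]' 35
python3 -m creep '[{"dx":0,"dy":0,"dz":-0.1,"rx":0,"ry":0,"rz":0,"gripper":-1},{"dx":0,"dy":0,"dz":0,"rx":0,"ry":0,"rz":0,"gripper":-1}]' 35
python3 - <<'E'
from h import *
o=readout.get_obs();print(o['eef_pos'],o['force'],o['moment'])
E
```

```text
time_s: 19.98
eef_pos: [576.6, 218.5, 157.1]
tcp_rot: [[-0.0, -0.326, 0.945], [-0.0, 0.945, 0.326], [-1.0, -0.0, -0.0]]
force: [-0.3, -0.3, -7.2]
width: 31.4
time_s: 20.15
eef_pos: [576.8, 218.6, 156.5]
tcp_rot: [[0.0, -0.326, 0.945], [0.0, 0.945, 0.326], [-1.0, -0.0, 0.0]]
force: [1.1, -0.3, -5.5]
width: 31.5
[576.84874352 218.61244444 156.51170483] [ 1.13014569 -0.3358117  -5.47500323] [-0.03895002 -0.07723073 -0.01724149]
```

```bash
python3 -m creep '[{"dx":0,"dy":0,"dz":-0.1,"rx":0,"ry":0,"rz":0,"gripper":-1},{"dx":0,"dy":0,"dz":0,"rx":0,"ry":0,"rz":0,"gripper":-1}]' 35
python3 -m creep '[{"dx":0,"dy":0,"dz":-0.1,"rx":0,"ry":0,"rz":0,"gripper":-1},{"dx":0,"dy":0,"dz":0,"rx":0,"ry":0,"rz":0,"gripper":-1}]' 35
```

```text
time_s: 20.32
eef_pos: [577.1, 218.6, 156.5]
tcp_rot: [[0.001, -0.326, 0.945], [0.0, 0.945, 0.326], [-1.0, -0.0, 0.001]]
force: [-1.7, -0.9, 3.3]
width: 31.5
time_s: 20.48
eef_pos: [577.3, 218.7, 156.5]
tcp_rot: [[0.002, -0.326, 0.945], [0.0, 0.945, 0.326], [-1.0, -0.0, 0.002]]
force: [-4.1, -1.6, 12.6]
width: 31.6
```

Seated on the bench. Relieve, open, withdraw upward.

```bash
python3 -m creep '[{"dx":0,"dy":0,"dz":0.15,"rx":0,"ry":0,"rz":0,"gripper":-1},{"dx":0,"dy":0,"dz":0,"rx":0,"ry":0,"rz":0,"gripper":1},{"dx":0,"dy":0,"dz":0,"rx":0,"ry":0,"rz":0,"gripper":1},{"dx":0,"dy":0,"dz":0,"rx":0,"ry":0,"rz":0,"gripper":1},{"dx":0,"dy":0,"dz":0,"rx":0,"ry":0,"rz":0,"gripper":1},{"dx":0,"dy":0,"dz":0,"rx":0,"ry":0,"rz":0,"gripper":1},{"dx":0,"dy":0,"dz":0,"rx":0,"ry":0,"rz":0,"gripper":1},{"dx":0,"dy":0,"dz":0,"rx":0,"ry":0,"rz":0,"gripper":1},{"dx":0,"dy":0,"dz":0,"rx":0,"ry":0,"rz":0,"gripper":1}]' 20
python3 -m creep '[{"dx":0,"dy":0,"dz":2,"rx":0,"ry":0,"rz":0,"gripper":1},{"dx":0,"dy":0,"dz":3,"rx":0,"ry":0,"rz":0,"gripper":1},{"dx":0,"dy":0,"dz":3,"rx":0,"ry":0,"rz":0,"gripper":1},{"dx":0,"dy":0,"dz":3,"rx":0,"ry":0,"rz":0,"gripper":1},{"dx":0,"dy":0,"dz":0,"rx":0,"ry":0,"rz":0,"gripper":1}]' 20
python3 - <<'E'
from h import *
a=snap('scene','c16.png');b=snap('side','s16.png');c=snap('wrist','w16.png')
o=readout.get_obs();print(o['eef_pos'],o['width'])
cv2.imwrite('pics/m16.png',np.hstack([cv2.resize(a['frame'][180:290,300:400],None,fx=4,fy=4,interpolation=cv2.INTER_CUBIC),cv2.resize(b['frame'][100:210,220:310],None,fx=4,fy=4,interpolation=cv2.INTER_CUBIC)]))
E
```

```text
time_s: 21.23
eef_pos: [576.7, 218.6, 155.9]
tcp_rot: [[0.0, -0.326, 0.945], [0.0, 0.945, 0.326], [-1.0, 0.0, 0.0]]
force: [0.4, -0.3, 0.7]
width: 80.7
time_s: 21.65
eef_pos: [578.7, 219.2, 272.2]
tcp_rot: [[0.009, -0.326, 0.945], [0.003, 0.945, 0.326], [-1.0, -0.0, 0.009]]
force: [-0.8, -0.0, 0.8]
width: 92.7
[576.47118786 218.51854872 265.30806037] 93.11734317895534
```

View pics/m16.png

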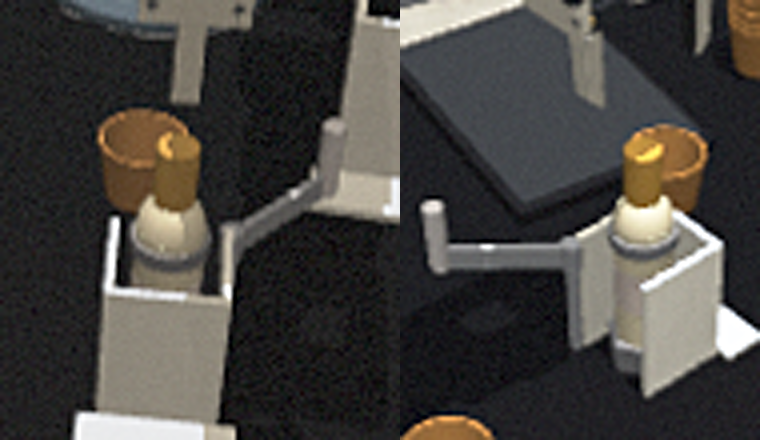

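View pics/w16.png

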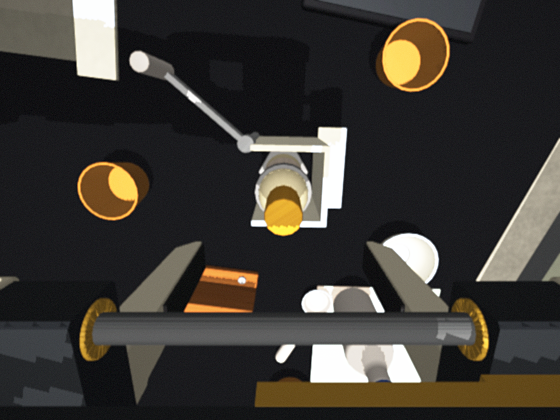

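```bash
python3 - <<'E'
from h import *
c=load('wrist');print(onz(c,139,61,167),onz(c,118,79,6),onz(c,75,75,190),onz(c,247,144,130))
a=load('scene');print(onz(a,300+334/4,180+127/4,167),onz(load('side'),220+(432-400)/4,100+206/4,167))
E
```

```text
[414.62718535 294.50190732 167.        ] [319.44470497 262.70833186   6.        ] [377.36840957 266.86603104 190.        ] [522.88486435 252.04698476 130.        ]
[416.25633119 294.24561972 167.        ] [415.68219108 292.21972423 167.        ]
```

```bash
python3 -m creep '[{"dx":-2,"dy":0.9,"dz":0,"rx":0,"ry":0,"rz":0,"gripper":1},{"dx":-3.2,"dy":1.5,"dz":0,"rx":0,"ry":0,"rz":0,"gripper":1},{"dx":-3.2,"dy":1.5,"dz":0,"rx":0,"ry":0,"rz":0,"gripper":1},{"dx":-3.2,"dy":1.5,"dz":0,"rx":0,"ry":0,"rz":0,"gripper":1},{"dx":-3,"dy":1.4,"dz":0,"rx":0,"ry":0,"rz":0,"gripper":1},{"dx":-1.5,"dy":0.7,"dz":-1,"rx":0,"ry":0,"rz":0,"gripper":1},{"dx":0,"dy":0,"dz":-3,"rx":0,"ry":0,"rz":0,"gripper":1},{"dx":0,"dy":0,"dz":-2,"rx":0,"ry":0,"rz":0,"gripper":1},{"dx":0,"dy":0,"dz":0,"rx":0,"ry":0,"rz":0,"gripper":1},{"dx":0,"dy":0,"dz":0,"rx":0,"ry":0,"rz":0,"gripper":1}]' 8
python3 - <<'E'
from h import *
a=snap('scene','c17.png');c=snap('wrist','w17.png')
o=readout.get_obs();print(o['eef_pos'],o['width'])
E
```

```text
time_s: 22.63
eef_pos: [415.0, 293.1, 204.8]
tcp_rot: [[-0.003, -0.326, 0.945], [-0.002, 0.945, 0.326], [-1.0, -0.001, -0.003]]
force: [0.3, -0.0, 0.8]
width: 93.0
[416.20613031 293.67709241 206.64868495] 93.0077411528763
```

View pics/w17.png

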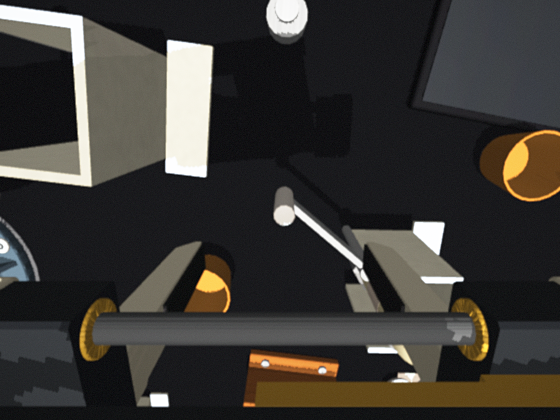

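View pics/c17.png

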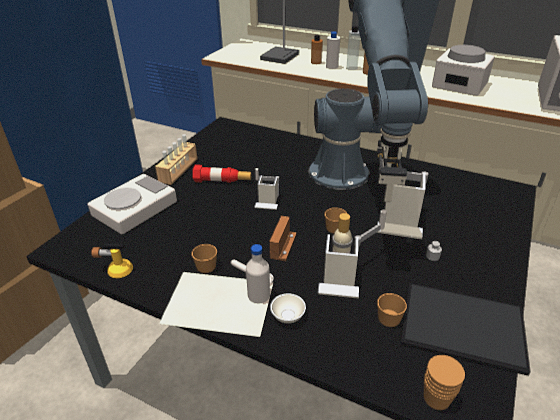

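```bash
python3 - <<'E'
from h import *
c=load('wrist')
for z in(160,180,200): print(onz(c,90,186,z).round(),onz(c,82,15,z).round())
print(onz(c,168,170,6),onz(c,284,194,167))
E
```

```text
[258. 265. 160.] [234. 385. 160.]
[269. 273. 180.] [247. 384. 180.]
[279. 282. 200.] [259. 383. 200.]
[269.01548455 253.37751596   6.        ] [408.28239899 311.42526875 167.        ]
```

```bash
python3 - <<'E'
from h import *
c=load('wrist');print(onz(c,284,214,167), proj(c,[415.2,293.3,167]))
E
```

```text
[413.72869699 295.67786637 167.        ] [284.75722453 217.20172204]
```

```bash
python3 -m creep '[{"dx":-0.1,"dy":0.05,"dz":-2,"rx":0,"ry":0,"rz":0,"gripper":1},{"dx":0,"dy":0,"dz":-3,"rx":0,"ry":0,"rz":0,"gripper":1},{"dx":0,"dy":0,"dz":-2.5,"rx":0,"ry":0,"rz":0,"gripper":1},{"dx":0,"dy":0,"dz":-1.7,"rx":0,"ry":0,"rz":0,"gripper":1},{"dx":0,"dy":0,"dz":0,"rx":0,"ry":0,"rz":0,"gripper":1}]' 6
python3 -m creep '[{"dx":0,"dy":0,"dz":0,"rx":0,"ry":0,"rz":0,"gripper":-1},{"dx":0,"dy":0,"dz":0,"rx":0,"ry":0,"rz":0,"gripper":-1},{"dx":0,"dy":0,"dz":0,"rx":0,"ry":0,"rz":0,"gripper":-1},{"dx":0,"dy":0,"dz":0,"rx":0,"ry":0,"rz":0,"gripper":-1},{"dx":0,"dy":0,"dz":0,"rx":0,"ry":0,"rz":0,"gripper":-1},{"dx":0,"dy":0,"dz":0,"rx":0,"ry":0,"rz":0,"gripper":-1},{"dx":0,"dy":0,"dz":0,"rx":0,"ry":0,"rz":0,"gripper":-1},{"dx":0,"dy":0,"dz":0,"rx":0,"ry":0,"rz":0,"gripper":-1},{"dx":0,"dy":0,"dz":0,"rx":0,"ry":0,"rz":0,"gripper":-1},{"dx":0,"dy":0,"dz":0,"rx":0,"ry":0,"rz":0,"gripper":-1},{"dx":0,"dy":0,"dz":0,"rx":0,"ry":0,"rz":0,"gripper":-1},{"dx":0,"dy":0,"dz":0,"rx":0,"ry":0,"rz":0,"gripper":-1}]' 6
python3 - <<'E'
from h import *
a=snap('side','s18.png');c=snap('wrist','w18.png')
o=readout.get_obs();print(o['eef_pos'],o['width'],o['force'])
E
```

```text
time_s: 23.15
eef_pos: [413.9, 293.3, 111.9]
tcp_rot: [[-0.003, -0.325, 0.946], [-0.002, 0.946, 0.325], [-1.0, -0.001, -0.004]]
force: [-0.2, 0.3, -0.4]
width: 93.0
time_s: 24.15
eef_pos: [414.9, 294.1, 113.9]
tcp_rot: [[0.0, -0.326, 0.945], [-0.0, 0.945, 0.326], [-1.0, -0.0, 0.0]]
force: [2.0, -2.7, -1.5]
width: 17.7
[414.95036764 294.07152765 113.92873879] 17.656008819973543 [ 2.66037439 -0.16764498 -0.75487385]
```

View pics/w18.png

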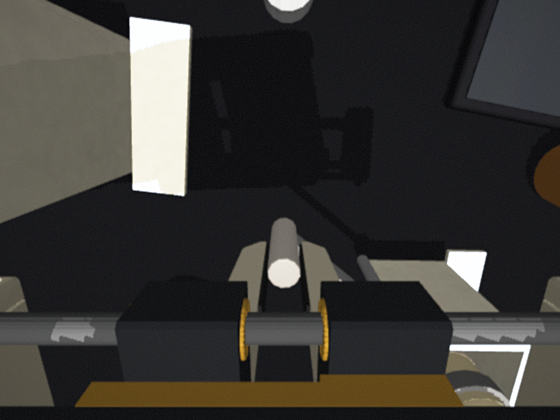

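```bash
python3 - <<'E'
import numpy as np
h=np.array([519.1,247.7]);p=np.array([414.95,294.1]);r=np.hypot(*(p-h));a0=np.degrees(np.arctan2(*(p-h)[::-1]))
A=np.radians(np.linspace(a0,288.8,17));P=h+r*np.c_[np.cos(A),np.sin(A)];print(r,a0);print((np.diff(P,axis=0)/10).round(2).tolist(),P[8],P[-1])
E
```

```text
114.01834282254768 155.98648848268374
[[-0.56, -1.55], [-0.33, -1.62], [-0.09, -1.65], [0.14, -1.64], [0.38, -1.61], [0.61, -1.53], [0.82, -1.43], [1.02, -1.3], [1.2, -1.14], [1.35, -0.95], [1.47, -0.75], [1.56, -0.53], [1.62, -0.29], [1.65, -0.06], [1.64, 0.18], [1.6, 0.42]] [434.89348113 170.82708748] [555.84420052 139.76462013]
```

```bash
python3 -m creep '[{"dx":-0.56,"dy":-1.55,"dz":0,"rx":0,"ry":0,"rz":0,"gripper":-1},{"dx":-0.33,"dy":-1.62,"dz":0,"rx":0,"ry":0,"rz":0,"gripper":-1},{"dx":-0.09,"dy":-1.65,"dz":0,"rx":0,"ry":0,"rz":0,"gripper":-1},{"dx":0.14,"dy":-1.64,"dz":0,"rx":0,"ry":0,"rz":0,"gripper":-1},{"dx":0,"dy":0,"dz":0,"rx":0,"ry":0,"rz":0,"gripper":-1}]' 8
python3 -m creep '[{"dx":0.38,"dy":-1.61,"dz":0,"rx":0,"ry":0,"rz":0,"gripper":-1},{"dx":0.61,"dy":-1.53,"dz":0,"rx":0,"ry":0,"rz":0,"gripper":-1},{"dx":0.82,"dy":-1.43,"dz":0,"rx":0,"ry":0,"rz":0,"gripper":-1},{"dx":1.02,"dy":-1.3,"dz":0,"rx":0,"ry":0,"rz":0,"gripper":-1},{"dx":0,"dy":0,"dz":0,"rx":0,"ry":0,"rz":0,"gripper":-1}]' 8
```

```text
time_s: 24.67
eef_pos: [408.8, 228.4, 114.2]
tcp_rot: [[0.005, -0.325, 0.946], [0.001, 0.946, 0.325], [-1.0, -0.0, 0.006]]
force: [9.3, 1.4, -9.7]
width: 17.4
time_s: 25.08
eef_pos: [438.4, 171.1, 114.4]
tcp_rot: [[0.006, -0.324, 0.946], [0.004, 0.946, 0.324], [-1.0, 0.001, 0.007]]
force: [12.4, 14.6, -11.0]
width: 28.2
```

```bash
python3 - <<'E'
from h import *
a=snap('side','s19.png');c=snap('wrist','w19.png')
o=readout.get_obs();print(o['eef_pos'],o['width'],o['force'])
cv2.imwrite('pics/s19z.png',cv2.resize(a['frame'][100:240,200:340],None,fx=4,fy=4,interpolation=cv2.INTER_CUBIC))
E
```

```text
[437.58793193 172.21607066 114.37802577] 27.688597269358926 [ 11.67667297  14.01326118 -10.29870578]
```

View pics/w19.png

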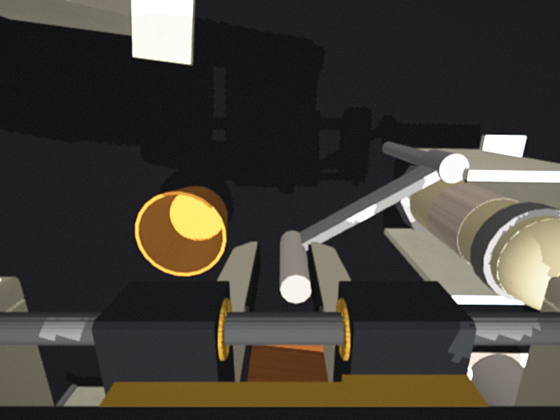

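View pics/s19z.png

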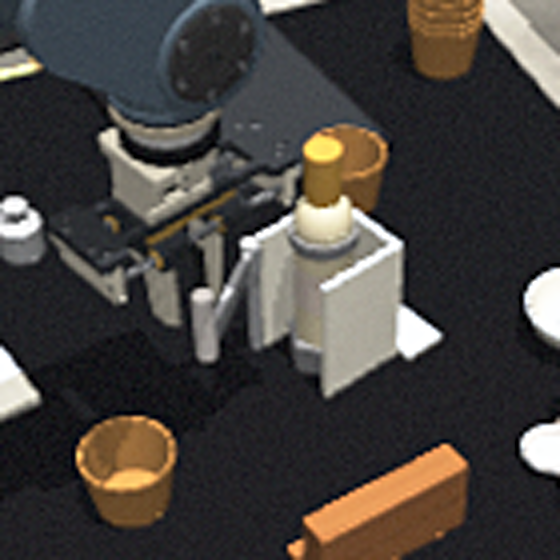

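```bash
python3 - <<'E'
from h import *
c=load('wrist');a=load('side')
k=onz(c,295,290,167);print(k,onz(a,200+204/4,100+293/4,167))
h=np.array([519.1,247.7]);d=k[:2]-h;print(np.hypot(*d),np.degrees(np.arctan2(*d[::-1]))%360)
for z in(114,130,146): 
  for w in (14,-14): 
    p=[437.6+w*.945,172.2+w*.326,z];print(z,w,proj(a,p),(proj(a,p)-[200,100])*4,proj(c,p))
b=cv2.resize(a['frame'][130:200,220:300],None,fx=9,fy=9,interpolation=cv2.INTER_CUBIC);cv2.imwrite('pics/s19y.png',b)
b=cv2.resize(c['frame'][200:360,190:370],None,fx=4,fy=4,interpolation=cv2.INTER_CUBIC)[:600];cv2.imwrite('pics/w19y.png',b)
E
```

```text
[445.16764037 163.53421545 167.        ] [450.22067878 161.55976165 167.        ]
112.02621608068293 228.70349222730428
114 14 [250.6333973  182.05084935] [202.5335892  328.20339742] [305.88451084 234.47987351]
114 -14 [243.99089361 186.10047991] [175.96357443 344.40191963] [265.3233529 234.641271 ]
130 14 [250.31372174 178.55101748] [201.25488696 314.20406992] [307.78409041 243.80041954]
130 -14 [243.60538534 182.60598348] [174.42154137 330.42393393] [264.08959155 243.98271425]
146 14 [249.98799926 174.98498343] [199.95199703 299.93993372] [310.0016013  254.68093886]
146 -14 [243.21251553 179.04475727] [172.85006214 316.17902906] [262.6491342  254.88915952]
```

View pics/s19y.png

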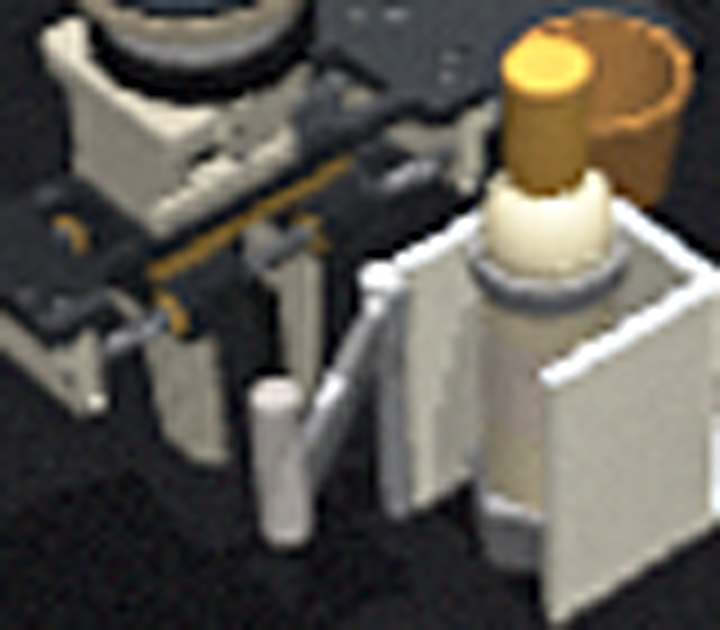

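View pics/w19y.png

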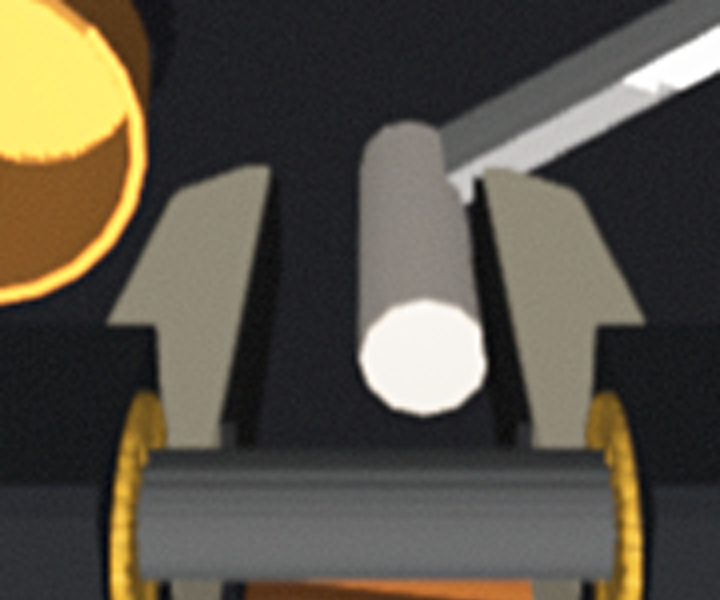

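```bash
python3 -m creep '[{"dx":0,"dy":0,"dz":0,"rx":0,"ry":0,"rz":0,"gripper":-0.4},{"dx":0,"dy":0,"dz":0,"rx":0,"ry":0,"rz":0,"gripper":-0.4}]' 8
python3 - <<'E'
from h import *
o=readout.get_obs();print(o['eef_pos'],o['width'],o['force'],o['moment'])
c=snap('wrist','w20.png');cv2.imwrite('pics/w20y.png',cv2.resize(c['frame'][200:350,190:370],None,fx=4,fy=4,interpolation=cv2.INTER_CUBIC))
E
```

```text
time_s: 25.35
eef_pos: [437.2, 172.6, 114.4]
tcp_rot: [[0.006, -0.325, 0.946], [0.004, 0.946, 0.325], [-1.0, 0.002, 0.007]]
force: [10.2, 12.7, -9.7]
width: 28.1
[437.22055891 172.63214485 114.38064417] 28.12800218408519 [10.24617626 12.65837728 -9.73683104] [ 2.10114851 -1.70755907  0.25772353]
```

View pics/w20y.png

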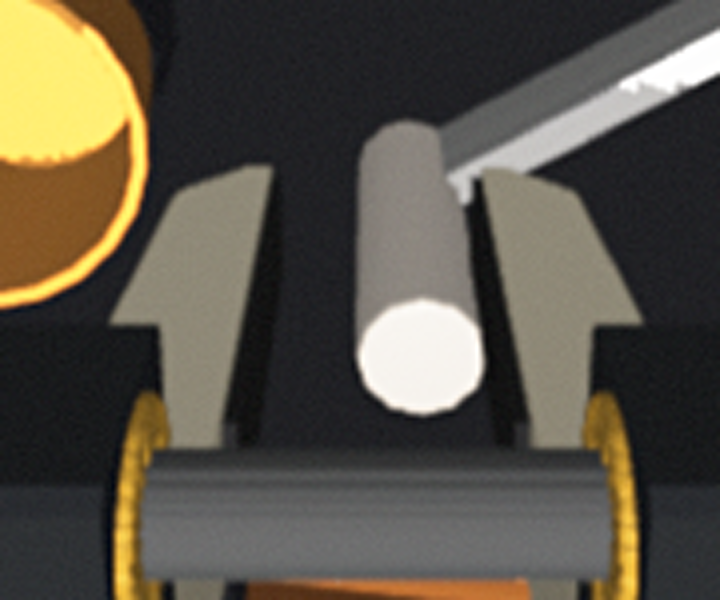

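```bash
python3 -m creep '[{"dx":0,"dy":0,"dz":0,"rx":0,"ry":0,"rz":0,"gripper":0.2},{"dx":0,"dy":0,"dz":0,"rx":0,"ry":0,"rz":0,"gripper":0.2},{"dx":0,"dy":0,"dz":0,"rx":0,"ry":0,"rz":0,"gripper":0.2},{"dx":0,"dy":0,"dz":0,"rx":0,"ry":0,"rz":0,"gripper":0.2}]' 8
python3 - <<'E'
from h import *
o=readout.get_obs();print(o['eef_pos'],o['width'],o['force'],o['moment'])
c=snap('wrist','w21.png');cv2.imwrite('pics/w21y.png',cv2.resize(c['frame'][200:350,190:370],None,fx=4,fy=4,interpolation=cv2.INTER_CUBIC))
E
```

```text
time_s: 25.73
eef_pos: [434.4, 170.7, 113.9]
tcp_rot: [[-0.0, -0.326, 0.945], [-0.0, 0.945, 0.326], [-1.0, -0.0, -0.0]]
force: [-0.8, 0.1, 0.3]
width: 50.1
[434.37618002 170.68093463 113.87226973] 50.08298915532028 [-0.77019958  0.12121202  0.32166575] [-0.07956074  0.02158715  0.04072322]
```

View pics/w21y.png

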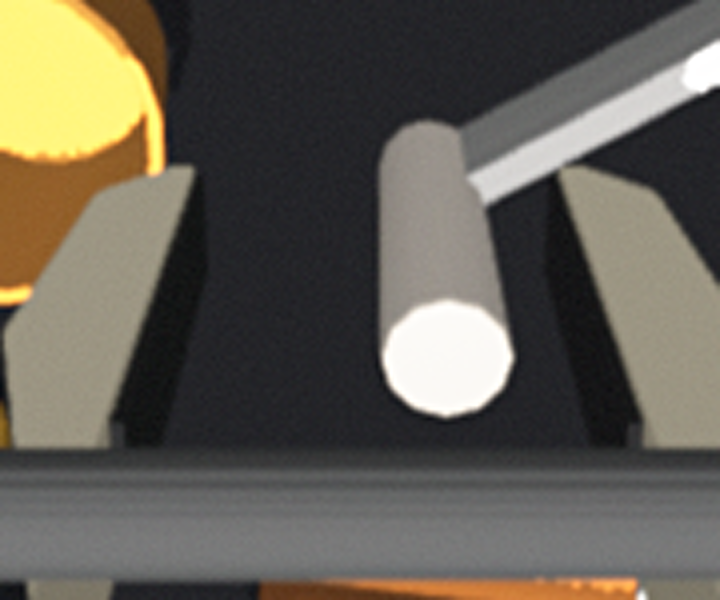

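```bash
python3 - <<'E'
from h import *
c=load('wrist');k=onz(c,301.7,289.3,167);h=np.array([519.1,247.7]);d=k[:2]-h;a=np.degrees(np.arctan2(*d[::-1]))%360;print(k,np.hypot(*d),a)
r=114.;P=lambda A:h+r*np.array([np.cos(np.radians(A)),np.sin(np.radians(A))])
print(P(a),P(a)-[434.4,170.7], 'jaw target',a+90-360)
A=np.linspace(a,288.8,13);print(np.diff(A)[0],(np.diff([P(x) for x in A],axis=0)/10).round(2).tolist())
E
```

```text
[445.14509237 164.52619769 167.        ] 111.29784253021887 228.35775002631576
[443.34956964 162.50685297] [ 8.94956964 -8.19314703] jaw target -41.642249973684216
5.036854164473681 [[0.78, -0.63], [0.83, -0.56], [0.88, -0.49], [0.92, -0.41], [0.95, -0.33], [0.97, -0.24], [0.99, -0.16], [1.0, -0.07], [1.0, 0.02], [1.0, 0.11], [0.98, 0.2], [0.96, 0.28]]
```

```bash
python3 -m creep '[{"dx":0.5,"dy":-0.36,"dz":0,"rx":0,"ry":0,"rz":0,"gripper":0.2},{"dx":0.5,"dy":-0.36,"dz":0,"rx":0,"ry":0,"rz":0,"gripper":0.2},{"dx":0,"dy":0,"dz":0,"rx":0,"ry":0,"rz":-6,"gripper":0.2},{"dx":0,"dy":0,"dz":0,"rx":0,"ry":0,"rz":-6.8,"gripper":0.2},{"dx":0,"dy":0,"dz":0,"rx":0,"ry":0,"rz":-6.8,"gripper":0.2},{"dx":0,"dy":0,"dz":0,"rx":0,"ry":0,"rz":-6.8,"gripper":0.2},{"dx":0,"dy":0,"dz":0,"rx":0,"ry":0,"rz":-6.8,"gripper":0.2},{"dx":0,"dy":0,"dz":0,"rx":0,"ry":0,"rz":-6.8,"gripper":0.2},{"dx":0,"dy":0,"dz":0,"rx":0,"ry":0,"rz":-6.8,"gripper":0.2},{"dx":0,"dy":0,"dz":0,"rx":0,"ry":0,"rz":-6.8,"gripper":0},{"dx":0,"dy":0,"dz":0,"rx":0,"ry":0,"rz":-6.8,"gripper":-0.2},{"dx":0,"dy":0,"dz":0,"rx":0,"ry":0,"rz":0,"gripper":-0.2}]' 10
python3 - <<'E'
from h import *
o=readout.get_obs();print(o['eef_pos'],o['width'],o['force'],np.degrees(np.arctan2(o['tcp_rot'][1,2],o['tcp_rot'][0,2])),o['qpos'])
c=snap('wrist','w22.png')
E
```

```text
time_s: 26.78
eef_pos: [445.1, 163.2, 113.9]
tcp_rot: [[0.0, 0.665, 0.746], [-0.0, 0.746, -0.665], [-1.0, 0.0, 0.0]]
force: [0.1, -0.2, -1.0]
width: 40.4
[445.07426976 163.20038799 113.92719283] 40.36034983333011 [ 0.09872771 -0.23225977 -1.01497014] -41.71798763905094 [ 1.45106852e+01  1.77401422e+01  1.09624757e+02 -5.47511268e-03
  5.26294435e+01  5.62319957e+01]
```

View pics/w22.png

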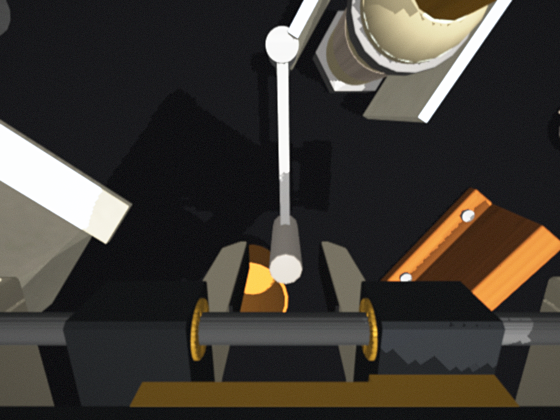

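```bash
python3 -m creep '[{"dx":0,"dy":0,"dz":0,"rx":0,"ry":0,"rz":0,"gripper":-0.48},{"dx":0,"dy":0,"dz":0,"rx":0,"ry":0,"rz":0,"gripper":-0.48},{"dx":0,"dy":0,"dz":0,"rx":0,"ry":0,"rz":0,"gripper":-0.48},{"dx":0.39,"dy":-0.31,"dz":0,"rx":0,"ry":0,"rz":2.5,"gripper":-0.48},{"dx":0.39,"dy":-0.31,"dz":0,"rx":0,"ry":0,"rz":2.5,"gripper":-0.48},{"dx":0.83,"dy":-0.56,"dz":0,"rx":0,"ry":0,"rz":5,"gripper":-0.48},{"dx":0.88,"dy":-0.49,"dz":0,"rx":0,"ry":0,"rz":5,"gripper":-0.48},{"dx":0.92,"dy":-0.41,"dz":0,"rx":0,"ry":0,"rz":5,"gripper":-0.48},{"dx":0.95,"dy":-0.33,"dz":0,"rx":0,"ry":0,"rz":5,"gripper":-0.48},{"dx":0.48,"dy":-0.12,"dz":0,"rx":0,"ry":0,"rz":2.5,"gripper":-0.48},{"dx":0,"dy":0,"dz":0,"rx":0,"ry":0,"rz":0,"gripper":-0.48}]' 20
python3 - <<'E'
from h import *
o=readout.get_obs();print(o['eef_pos'],o['width'],o['force'],np.degrees(np.arctan2(o['tcp_rot'][1,2],o['tcp_rot'][0,2])))
c=snap('wrist','w23.png')
E
```

```text
time_s: 27.75
eef_pos: [493.8, 138.0, 113.8]
tcp_rot: [[0.0, 0.237, 0.971], [-0.0, 0.971, -0.237], [-1.0, 0.0, 0.0]]
force: [-0.9, 0.2, 0.3]
width: 24.2
[493.77044555 137.99340921 113.83677089] 24.183741493615024 [-0.85632958  0.22265854  0.30122235] -13.722467413273833
```

View pics/w23.png

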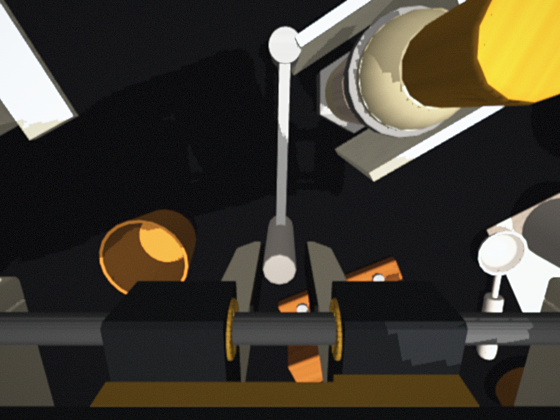

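```bash
python3 -m creep '[{"dx":1.03,"dy":-0.19,"dz":0,"rx":0,"ry":0,"rz":5.4,"gripper":-0.48},{"dx":1.04,"dy":-0.09,"dz":0,"rx":0,"ry":0,"rz":5.4,"gripper":-0.48},{"dx":1.05,"dy":0,"dz":0,"rx":0,"ry":0,"rz":5.4,"gripper":-0.48},{"dx":1.04,"dy":0.1,"dz":0,"rx":0,"ry":0,"rz":5.4,"gripper":-0.48},{"dx":1.03,"dy":0.2,"dz":0,"rx":0,"ry":0,"rz":5.4,"gripper":-0.48},{"dx":0.5,"dy":0.14,"dz":0,"rx":0,"ry":0,"rz":2.7,"gripper":-0.48},{"dx":0,"dy":0,"dz":0,"rx":0,"ry":0,"rz":0,"gripper":-0.48}]' 20
python3 -m creep '[{"dx":0.25,"dy":0.08,"dz":0,"rx":0,"ry":0,"rz":1.3,"gripper":-0.48},{"dx":0,"dy":0,"dz":0,"rx":0,"ry":0,"rz":0,"gripper":-0.48}]' 20
python3 -m creep '[{"dx":0.25,"dy":0.08,"dz":0,"rx":0,"ry":0,"rz":1.3,"gripper":-0.48},{"dx":0,"dy":0,"dz":0,"rx":0,"ry":0,"rz":0,"gripper":-0.48}]' 20
python3 - <<'E'
from h import *
o=readout.get_obs();print(o['eef_pos'],o['width'],o['force'],np.degrees(np.arctan2(o['tcp_rot'][1,2],o['tcp_rot'][0,2])))
c=snap('wrist','w24.png')
E
```

```text
time_s: 28.38
eef_pos: [550.2, 140.2, 113.8]
tcp_rot: [[0.0, -0.274, 0.962], [0.0, 0.962, 0.274], [-1.0, 0.0, 0.0]]
force: [0.3, 0.4, -0.8]
width: 24.3
time_s: 28.55
eef_pos: [552.1, 140.8, 113.9]
tcp_rot: [[-0.0, -0.294, 0.956], [0.0, 0.956, 0.294], [-1.0, 0.0, -0.0]]
force: [-0.4, -0.9, -0.4]
width: 24.3
time_s: 28.72
eef_pos: [554.9, 141.6, 114.0]
tcp_rot: [[0.0, -0.317, 0.948], [0.0, 0.948, 0.317], [-1.0, 0.0, 0.0]]
force: [0.8, -0.8, 0.7]
width: 24.2
[554.93666483 141.59595191 113.98230913] 24.24294698140592 [ 0.79800949 -0.81340312  0.74203157] 18.470305841259833
```

View pics/w24.png

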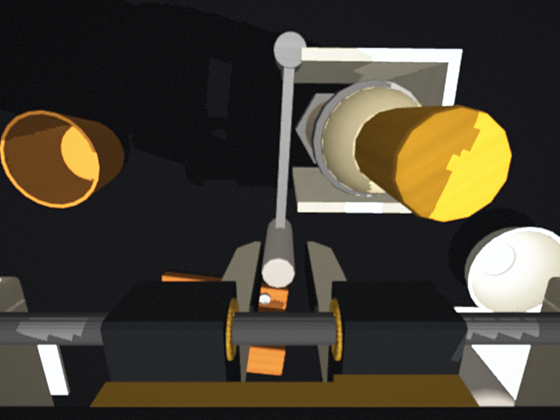

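Nearly shut (knob at 278,272 resting on the left finger); press on by 2 mm steps until the force rises.

```bash
for i in 1; do python3 -m creep '[{"dx":0.2,"dy":0.07,"dz":0,"rx":0,"ry":0,"rz":0,"gripper":-0.48},{"dx":0,"dy":0,"dz":0,"rx":0,"ry":0,"rz":0,"gripper":-0.48}]' 20; done
python3 -m creep '[{"dx":0.2,"dy":0.07,"dz":0,"rx":0,"ry":0,"rz":0,"gripper":-0.48},{"dx":0,"dy":0,"dz":0,"rx":0,"ry":0,"rz":0,"gripper":-0.48}]' 20
python3 -m creep '[{"dx":0.2,"dy":0.07,"dz":0,"rx":0,"ry":0,"rz":0,"gripper":-0.48},{"dx":0,"dy":0,"dz":0,"rx":0,"ry":0,"rz":0,"gripper":-0.48}]' 20
```

```text
time_s: 28.93
eef_pos: [557.1, 142.2, 114.0]
tcp_rot: [[0.0, -0.315, 0.949], [0.0, 0.949, 0.315], [-1.0, -0.0, 0.0]]
force: [1.2, -0.8, 0.6]
width: 24.4
time_s: 29.1
eef_pos: [559.2, 143.0, 113.9]
tcp_rot: [[0.0, -0.316, 0.949], [0.0, 0.949, 0.316], [-1.0, 0.0, 0.0]]
force: [-0.2, 0.2, -0.4]
width: 24.7
time_s: 29.27
eef_pos: [560.2, 143.3, 113.7]
tcp_rot: [[-0.002, -0.316, 0.949], [-0.001, 0.949, 0.316], [-1.0, 0.0, -0.002]]
force: [-3.8, -2.3, 1.9]
width: 24.3
```

```bash
python3 -m creep '[{"dx":0.2,"dy":0.07,"dz":0,"rx":0,"ry":0,"rz":0,"gripper":-0.48},{"dx":0,"dy":0,"dz":0,"rx":0,"ry":0,"rz":0,"gripper":-0.48}]' 20
python3 - <<'E'
from h import *
f=np.load('fit.npz');q=f['qd'];c_,s_=np.cos(q[2]),np.sin(q[2])
a=snap('scene','c25.png');b=snap('side','s25.png');c=snap('wrist','w25.png')
o=readout.get_obs();p=o['eef_pos'];d=p[:2]-q[:2];print(p,o['force'],'tcp in dock',c_*d[0]+s_*d[1],-s_*d[0]+c_*d[1])
cv2.imwrite('pics/m25.png',np.hstack([cv2.resize(a['frame'][170:280,300:400],None,fx=4,fy=4,interpolation=cv2.INTER_CUBIC),cv2.resize(b['frame'][110:220,220:320],None,fx=4,fy=4,interpolation=cv2.INTER_CUBIC)]))
E
```

```text
time_s: 29.43
eef_pos: [560.4, 143.4, 113.5]
tcp_rot: [[-0.007, -0.316, 0.949], [-0.002, 0.949, 0.316], [-1.0, 0.0, -0.007]]
force: [-13.9, -6.0, 9.3]
width: 24.6
[560.37308491 143.41027824 113.57274514] [-12.50092135  -5.60104737   8.33728235] tcp in dock -40.49741727162674 -65.9904177466728
```

View pics/m25.png

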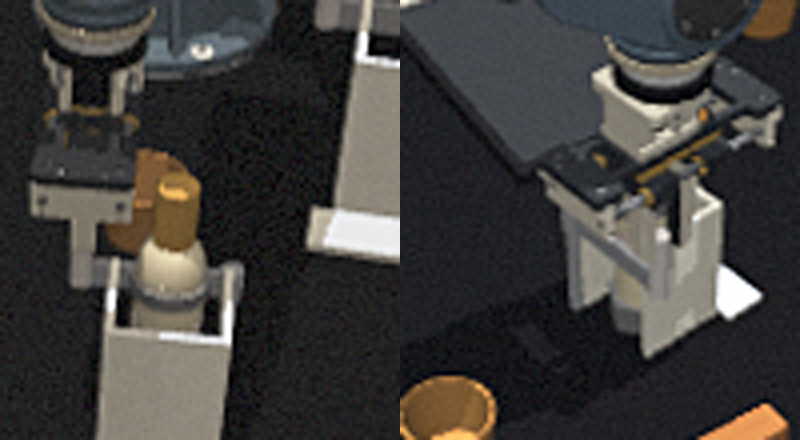

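View pics/w25.png

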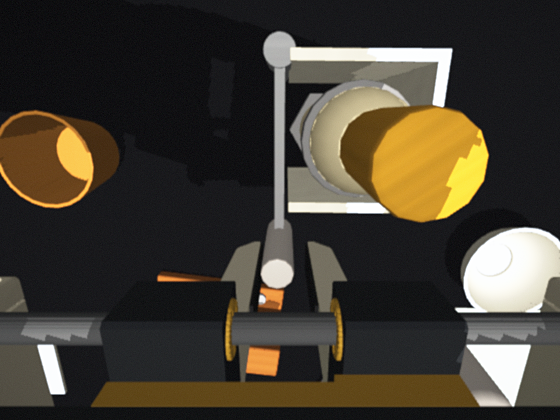

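```bash
python3 -m creep '[{"dx":-0.25,"dy":-0.08,"dz":0,"rx":0,"ry":0,"rz":0,"gripper":-0.2},{"dx":0,"dy":0,"dz":0,"rx":0,"ry":0,"rz":0,"gripper":0},{"dx":0,"dy":0,"dz":0,"rx":0,"ry":0,"rz":0,"gripper":0},{"dx":0,"dy":0,"dz":0,"rx":0,"ry":0,"rz":0,"gripper":0},{"dx":0,"dy":0,"dz":2,"rx":0,"ry":0,"rz":0,"gripper":0},{"dx":0,"dy":0,"dz":3,"rx":0,"ry":0,"rz":0,"gripper":0},{"dx":0,"dy":0,"dz":3,"rx":0,"ry":0,"rz":0,"gripper":0},{"dx":0,"dy":0,"dz":3,"rx":0,"ry":0,"rz":0,"gripper":0},{"dx":0,"dy":0,"dz":3,"rx":0,"ry":0,"rz":0,"gripper":0},{"dx":-1,"dy":-2,"dz":2,"rx":0,"ry":0,"rz":0,"gripper":0},{"dx":-2,"dy":-3,"dz":0,"rx":0,"ry":0,"rz":0,"gripper":0},{"dx":0,"dy":0,"dz":0,"rx":0,"ry":0,"rz":0,"gripper":0}]' 20
python3 -m creep '[{"dx":-2,"dy":-3,"dz":0,"rx":0,"ry":0,"rz":0,"gripper":0},{"dx":-2,"dy":-3,"dz":0,"rx":0,"ry":0,"rz":0,"gripper":0},{"dx":-2,"dy":-3,"dz":0,"rx":0,"ry":0,"rz":0,"gripper":0},{"dx":0,"dy":0,"dz":0,"rx":0,"ry":0,"rz":0,"gripper":0},{"dx":0,"dy":0,"dz":0,"rx":0,"ry":0,"rz":0,"gripper":0},{"dx":0,"dy":0,"dz":0,"rx":0,"ry":0,"rz":0,"gripper":0}]' 20
python3 - <<'E'
from h import *
a=snap('scene','c26.png');b=snap('side','s26.png');c=snap('wrist','w26.png')
cv2.imwrite('pics/m26.png',np.hstack([cv2.resize(a['frame'][170:300,300:400],None,fx=4,fy=4,interpolation=cv2.INTER_CUBIC),cv2.resize(b['frame'][100:230,220:320],None,fx=4,fy=4,interpolation=cv2.INTER_CUBIC)]))
E
```

```text
time_s: 30.58
eef_pos: [529.1, 90.7, 275.4]
tcp_rot: [[0.002, -0.315, 0.949], [-0.001, 0.949, 0.315], [-1.0, -0.001, 0.002]]
force: [-0.1, -1.2, -2.3]
width: 46.4
time_s: 31.08
eef_pos: [471.0, 3.8, 274.0]
tcp_rot: [[0.001, -0.315, 0.949], [0.0, 0.949, 0.315], [-1.0, 0.0, 0.001]]
force: [-0.2, -0.1, 0.7]
width: 46.7
```

View pics/m26.png

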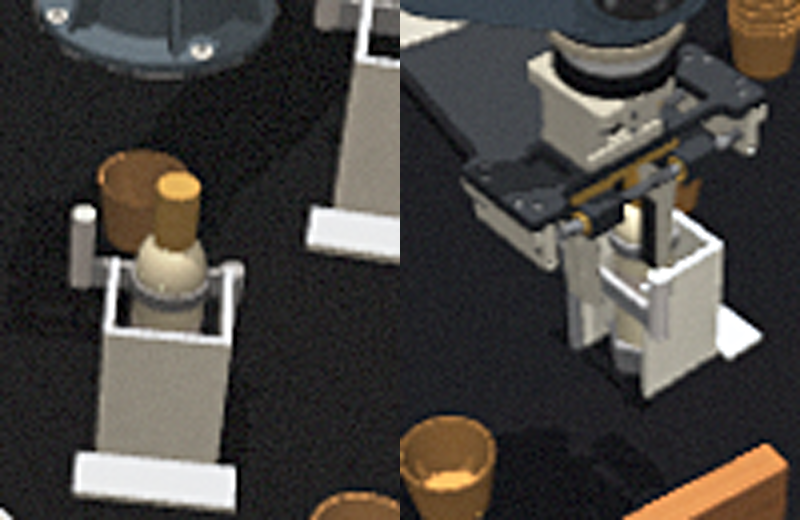

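View pics/s26.png

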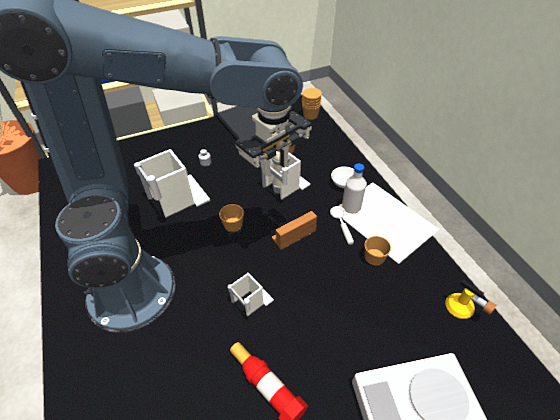

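View pics/w26.png

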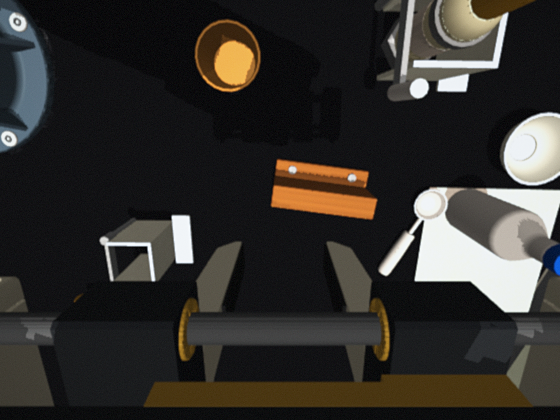

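```bash
python3 - <<'E'
from h import *
f=np.load('fit.npz');q=f['qd'];c_,s_=np.cos(q[2]),np.sin(q[2])
a=load('scene');p=onz(a,300+84/4,170+213/4,167)
h=np.array([519.1,247.7]);d=p[:2]-h;l=[c_*d[0]+s_*d[1],-s_*d[0]+c_*d[1]];print(p,np.arctan2(-l[0],-l[1]))
A=cv2.imread('pics/scene0.png');B=cv2.imread('pics/c26.png')
D=cv2.absdiff(cv2.GaussianBlur(A,(5,5),0),cv2.GaussianBlur(B,(5,5),0)).max(2); D[D<40]=0
for n,(x,y,w,h_) in dict(cupA=(320,205,30,30),cupB=(190,243,30,30),bottle=(245,243,30,60),dish=(268,293,40,30),spoon=(230,258,16,14),weight=(424,240,18,22),red=(190,160,65,25),cupC=(375,293,32,34)).items(): print(n,int((D[y:y+h_,x:x+w]>0).sum()))
E
```

```text
[555.82520445 141.16502472 167.        ] -0.004129613720487679
cupA 254
cupB 0
bottle 0
dish 0
spoon 0
weight 0
red 0
cupC 0
```

```bash
python3 -c "
from cell import job,readout
print(job.job_done(), readout.get_obs()['time_s'])"
```

```text
the job is handed in; nothing more can be done
the job is handed in; nothing more can be done
```

The cylinder is standing upright in the middle-sized dock with the retaining arm shut, and the job was handed in at about 31 s, with no verdict reported. I butted the foot against the stop and raised the capped end along the face. I then let go and watched it stand there by itself for about 0.8 s. I took it again by the cap, lowered it into the dock from above, released it, swung the arm shut and drew the gripper clear.

**Last checks:**
- **Cylinder:** it stood upright and free in the bay in the last pictures.
- **Arm:** I pressed it against its stop with about 14 N. The later picture puts the gate at about 0.00 rad.
- **Other things:** every bystander and the red look-alike were unchanged in the scene picture except cup_a. There the difference count was 254 pixels. I put that down to the cylinder, knob and shadows in front of it, because cup_a looked unmoved in the side view.
- **Forces:** the highest wrist reading I saw was about 22 N. Readings were only taken at the end of each call, so brief peaks in between could have been missed.

**What went wrong or disagreed:**
- **Fingertip height:** the visible fingertips sat about 32 mm higher than the reported tool point. My first try at the cap closed just above it, and I corrected for this afterwards.
- **Raising the cylinder:** the cap slid about 12 mm off centre in the pads near the end of the raise. I had to push a little further before the cylinder stood truly upright.
- **Closing the arm:** the knob slipped out of the grip halfway through its swing. I opened, turned the gripper to follow the arc and pushed the knob home.

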